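Mark the doughnut tray and send it home on its locking slides

TASK

The pulled-out doughnut tray is ready to be put away. First slip the split marker sideways, through its open side, onto the thin post on the tray's front ledge and leave it lying flat on the ledge round the post; then press down the release lever on the tray's slide to free the catch, and push the tray gently all the way home without slamming it. Leave everything else on the bench where it stands.

Things in the scene. Friction and masses are not known exactly. Their poses are not given: they have to be found in the camera images.
- cabinet: Fixed low steel tray cabinet. Origin on the bench under the middle of its mouth; +x points into the cabinet (the way the tray goes home), +y left, z up. Roof 18 mm thick, x = -12 to 250 mm, y = -175 to 140 mm, with a 24 mm stack of folded cartons from x = 100 mm back. 16 mm side panels start only at x = 50 mm (inner faces y = -159 and 124 mm).
- tray (a joint): How far the tray has gone in, m: 0 = fully pulled out, 0.14 = fully home, at a firm stop; it slides along cabinet +x. The catch stops it at about 0.007 until the lever is pressed. Friction 2 to 3 N, no spring: it stays where left. Past about 0.02 the catch rides on a rib: the lever may then be let go (it stays partly down). Mass 0.6 to 1 kg.
- ledge_front (a point): On the front edge of the tray's ledge, at half its height, 30 mm right (cabinet -y) of the middle: a good place to push the tray in. The ledge is a steel shelf along the tray's front, 66 mm deep, 250 mm wide, top 60 mm and underside 38 mm above the bench. Behind it stands the front panel, 28 mm higher. Axes as the cabinet's.
- post_seat (a point): Foot of the thin upright post (7 mm diameter) on top of the ledge, 60 mm above the bench, 24 mm in front of the front panel, 42 mm behind the ledge's front edge. A 22 mm ball tops it, from 27 to 49 mm above the ledge: the marker cannot be dropped over, it must slide on sideways below the ball, its bottom 1 to 12 mm above the ledge, moving along cabinet +x. Axes as the cabinet's.
- lever (a joint): Angle of the release lever, rad: 0 = up (latched), 0.36 = pressed to its firm stop; from about 0.26 on the catch is clear. A spring raises it: about 2 N on the pad to start it, 6 N at the stop.
- lever_pad (a point): Centre of the lever's flat pad, top face, 58 mm above the bench when up, on the tray's right (cabinet -y) side. Pad 26 mm wide (y), 40 mm long (x). Hinged 55 mm behind this point; its front tips down, this point sinking 19 mm at full press. A thumb tab across its rear, face 20 mm behind this point, rises 23 mm: hold the pad down and push the tab to drive the tray in. Lever travels with the tray.
- marker: Loose dark anodised aluminium split marker, 40 to 70 g, lying flat: an open C ring 12 mm high, 31 mm outside and 17 mm inside diameter, its gap (11 mm at the throat, flaring to 24 mm outside) facing its own +x, and an upright fin on the other side (-x). Origin on its underside at the ring's centre; z up.
- marker_eye (a point): Centre of the marker's ring, on its underside (same point as the origin).
- marker_fin (a point): Where to grip the marker: middle of its fin, 31 mm behind (-x) the ring's centre and 32 mm above the underside. The fin is 10 mm thick (marker's y), 22 mm long (x = -42 to -20 mm) and rises to 45 mm above the underside.
- shaker: Bystander: white sugar shaker with steel cap, 52 mm across, 95 mm high; origin under its centre. It and the marker stand on opposite sides of the tray.
- cutter: Bystander: closed round steel cutter ring, 72 mm across, 30 mm high; origin under its centre.
- doughnut: Bystander: a filled doughnut 68 mm across, 34 mm high; origin under its centre.
- cup: Bystander: steel cup 72 mm across, 100 mm high; origin under its centre.
- spatula: Bystander: spatula lying on the bench; origin under its middle.
- jar: Bystander: amber jar 70 mm across, 120 mm high; origin under its centre.
- roof_edge (a point): Lower front edge of the cabinet's roof, 165 mm above the bench, straight above the rear of the lever (cabinet y = -136 mm). A gripper pointing straight down on the lever meets this edge with its housing, so come in tilted about 40 degrees, fingers pointing forward (cabinet +x) and down. Axes as the cabinet's.

How it is judged:
On the way, in this order (a step that is already met when the one before it is completed fails the run):
1. with the tray still out, the marker lies flat on the ledge with the post inside its ring, let go (horizontal distance between marker_eye and post_seat below 0.0075 m and z of marker_eye in the frame of post_seat between -0.004 and 0.004 m and angle between marker's own z axis and vertical below 0.12 rad and contact force between the fingers and marker below 0.05 N and linear speed of marker below 0.02 m/s and value of joint tray below 0.015 m), for 0.2 s.
2. the release lever is pressed down with the tray still at its catch (value of joint lever above 0.22 rad and value of joint tray below 0.02 m), for 0.04 s.
At the end, for the whole second after the job is handed in: The tray is home to within 5 mm and at rest; the marker lies flat (within 0.12 rad) on the ledge within 4 mm of its height, its ring's centre within 7.5 mm of the post's axis, at rest (value of joint tray above 0.135 m and velocity of joint tray between -0.01 and 0.01 m/s and horizontal distance between marker_eye and post_seat below 0.0075 m and z of marker_eye in the frame of post_seat between -0.004 and 0.004 m and angle between marker's own z axis and vertical below 0.12 rad and linear speed of marker below 0.02 m/s); the robot touches nothing.
It fails at once if the tray is slammed in (faster than 0.4 m/s) (velocity of joint tray above 0.4 m/s).
It fails at once if a bystander is moved more than 30 mm (distance of any of shaker, cutter, doughnut, cup, spatula, jar from where it was at the start of the episode above 0.03 m).
It also fails if it takes over 69 s, if anything falls off the work surface, if the arm or the gripper's body presses on something with over 40 N, if the wrist force passes 120 N, or if a joint passes its speed limit or range.

ROBOT

A 6-joint arm with a two-finger parallel gripper is mounted at the origin on the work surface. World frame = base frame: x ahead of the robot, y to its left, z up, the work surface at z = 0. Lengths are in m, angles in rad, forces in N, time in s.
With the tool pointing down it reaches from about 0.275 to 0.975 m from the base axis. Payload 8.4 kg.
Tool frame: the origin (TCP) lies midway between the tips of the shut fingers; the grasp point (between the pads) lies 19 mm behind it (tcp_to_grasp is the distance from the TCP to the grasp point, in m); x points along the fingers, z is the direction in which the jaws open and shut, and the axes are right-handed (so a half turn about x gives the same grasp; the last joint's range is limited). The gripper opens to 92 mm and grips with 3 to 60 N. Pads are 20 mm wide; open, the fingers measure 128 mm over their backs; the gripper's body (75 mm by 189 mm) begins 69 mm behind the grasp point.
Start: joints at [-1.112, 0.353, 1.633, -0, 1.155, -0.002], TCP at [0.278, -0.56, 0.215] pointing down, gripper open.
Joint ranges: [-2.63, 2.63], [-0.92, 2.1], [0.06, 2.66], [-1.3, 4.44], [0, 2.69], [-3.02, 3.02]. Speed limits (rad/s): [2.22, 2.22, 2.79, 3.14, 3.14, 3.14].

INTERFACE

Orientations are given as a unit quaternion [x, y, z, w].
In Python, from bench import state, grab_frame, get_calibration, finish_job, tcp_to_grasp gives the robot as it stands.
- The arm moves only by the tool apply_moves, never from a script. Its argument "plan" is text: rows parted by semicolons, each of 5 numbers parted by spaces: the finger opening in mm, from 0 to 91.9, then the shift along the tool's x, y, z in units of 25 mm (1.0 is 25 mm), then the turn about the tool's x in units of 8 degrees (1.0 is 8 degrees). In form: grip dx dy dz twist; .... A call has 1 to 8 rows; each row shifts and turns the commanded pose from where the row before left it, along the tool's axes as they then stand; what a row does not reach is not made up. A row lasts 1/10 s, in which the tool goes at most 50 mm and 8.59 degrees, less where a joint would pass 70% of its speed; a pose out of reach is approached as far as the arm can. A call is refused whole if a number of a shift passes 1 or a number of a turn 1, either way. A call with a gripper value outside its range is refused whole. The fingers move at their own pace and stop on an object; "grip_force" is the grip in N (left out, the last holds). Time passes only in rows, so rows that do not move let the fingers close. It gives the time, the measured TCP pose, the force and the opening at its end, in the units of the state.
- state(): the state, without advancing time (a new reading comes with each control period).
- grab_frame(name): name is "scene" or "top" or "wrist"; returns the picture (384x512x3 uint8, blue, green, red); there is no depth.
- get_calibration(name): a dict with "fx", "fy", "cx", "cy" (pixels), "extrinsics" (4x4, takes a point from world to camera coordinates). Camera axes: x right, y down, z forward; pixel columns grow to the right and rows downward; lengths in m; the calibration is good to about 2 mm. The wrist camera is an equidistant fisheye: a pixel r from the principal point sees the ray r / f radians off the axis. A picture is of the moment at which its call begins: read the wrist's pose just before it. get_calibration takes no time and is no camera call; for the wrist camera it gives the pose at the moment of the call.
- finish_job(): hands the job in, once; it reports no verdict.
The state is a dict: "clock": time; "joint_pos": joint angles; "joint_velocities": joint speeds; "joint_efforts": joint torques, N m; "eef_pos": TCP position; "orientation": TCP orientation; "contact_force": force on the tool from outside, world axes, zero at the start; "ft_torque": the same for the moment, N m; "width": finger opening in m.
Only numpy, scipy, OpenCV 4.12 (cv2) and the standard library are available. Lean on these libraries where they do the work, as an engineer would, in place of code of your own. Each camera call takes 0.05 s, during which the arm holds its last target.

## Working session

There is one attempt and no reset: what is moved stays moved. The work goes in short steps, Python scripts to look and compute and a tool call to move; the robot and the scene stay as the last step left them, time stands still between calls to the robot, and variables do not carry over. Pictures are saved under pics/ and viewed, and the job is handed in when it is done.

Besides the shell and the picture viewer there is one more tool, called after ">>>" by a JSON object that holds its "op" and its "data", one argument or row to a line. apply_moves: Moves the arm, as the interface text tells. Its arguments: {"type":"object","properties":{"plan":{"type":"string"},"grip_force":{"type":"number"}},"required":["plan"]}

```bash
ls; mkdir -p pics; python3 - <<'E'
from bench import *
import cv2
s=state();print(s);print(tcp_to_grasp)
for n in ["scene","top","wrist"]:
    print(n,get_calibration(n)); cv2.imwrite(f"pics/{n}0.png",grab_frame(n))
E
```

```text
pics
{'clock': 0.0, 'joint_pos': array([-1.11236973e+00,  3.53629602e-01,  1.63412063e+00, -8.87234739e-06,
        1.15519846e+00, -2.39985230e-03]), 'joint_velocities': array([ 0.00097758, -0.00028901,  0.00091867, -0.00132403,  0.00043483,
        0.00066894]), 'joint_efforts': array([ 2.62602647e-03, -5.93819225e+01, -3.34224129e+01,  6.98309555e-02,
        2.32580840e-02, -1.07697340e-04]), 'eef_pos': array([ 0.27771134, -0.55936598,  0.21388105]), 'orientation': array([ 0.37284614,  0.60138489, -0.37234379,  0.60056812]), 'contact_force': array([ 0.32219724, -0.69414055, -0.66931699]), 'ft_torque': array([ 0.01537899, -0.02279639, -0.03428456]), 'width': 0.091775093139159}
0.0187
scene {'fx': 388.3036471700554, 'fy': 388.3036471700554, 'cx': 253.62750796914275, 'cy': 192.92202966845883, 'extrinsics': array([[ 0.16772993,  0.98582865,  0.00292201, -0.0749773 ],
       [ 0.76900084, -0.12898284, -0.62609994, -0.31799818],
       [-0.61685037,  0.10726273, -0.77973735,  1.69608441],
       [ 0.        ,  0.        ,  0.        ,  1.        ]])}
top {'fx': 406.6519521578552, 'fy': 406.6519521578552, 'cx': 262.8878666434093, 'cy': 191.7029941528728, 'extrinsics': array([[-1.15539615e-03, -9.99998359e-01,  1.39508918e-03,
        -1.24673695e-02],
       [-9.90034528e-01,  9.47424877e-04, -1.40821647e-01,
         5.43670888e-01],
       [ 1.40820094e-01, -1.54389124e-03, -9.90033998e-01,
         1.26084863e+00],
       [ 0.00000000e+00,  0.00000000e+00,  0.00000000e+00,
         1.00000000e+00]])}
wrist {'fx': 297.3186396354542, 'fy': 297.3186396354542, 'cx': 256.620992609725, 'cy': 192.1925582251146, 'extrinsics': array([[ 0.44493891, -0.89556027, -0.00108228, -0.62410454],
       [-0.85530876, -0.42529848,  0.29591912, -0.03429504],
       [-0.2654737 , -0.13074025, -0.95521239,  0.39195149],
       [ 0.        ,  0.        ,  0.        ,  1.        ]])}
```

View pics/scene0.png

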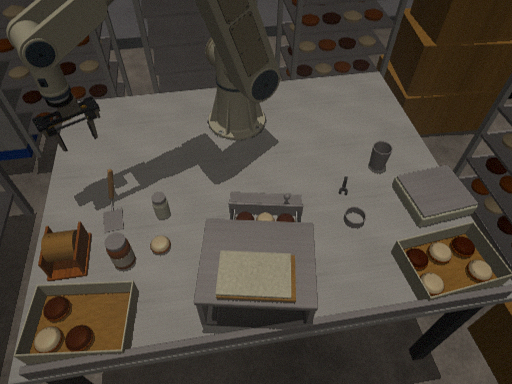

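View pics/top0.png

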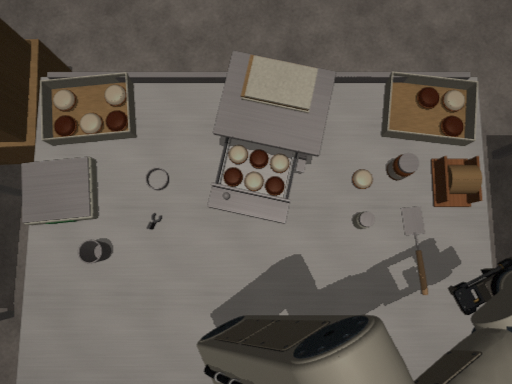

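View pics/wrist0.png

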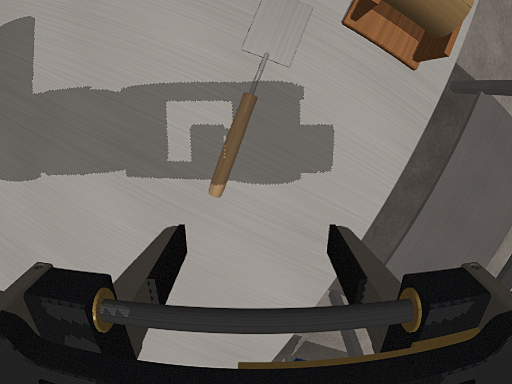

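The tray sits mid-bench with the marker at top (154,221), the lever on the right near (300,168), and the post ball at (227,196). I'll zoom in and measure.

```bash
cat > h.py <<'E'
import numpy as np, cv2
from bench import *
from scipy.spatial.transform import Rotation as R
def ray(n,u,v,c=None):
    c=c or get_calibration(n);E=c["extrinsics"]
    a=(u-c["cx"])/c["fx"];b=(v-c["cy"])/c["fy"]
    if n=="wrist":
        r=np.hypot(a,b);k=np.sin(r)/r if r>1e-9 else 1;d=np.array([a*k,b*k,np.cos(r)])
    else: d=np.array([a,b,1.])
    Rm=E[:3,:3];o=-Rm.T@E[:3,3];return o,Rm.T@d/np.linalg.norm(d)
def plane(n,u,v,z,c=None):
    o,d=ray(n,u,v,c);return o+d*(z-o[2])/d[2]
def proj(n,p,c=None):
    c=c or get_calibration(n);E=c["extrinsics"];q=E[:3,:3]@np.asarray(p)+E[:3,3]
    if n=="wrist":
        t=np.arctan2(np.hypot(q[0],q[1]),q[2]);k=t/np.hypot(q[0],q[1])
        return np.array([c["cx"]+c["fx"]*k*q[0],c["cy"]+c["fy"]*k*q[1]])
    return np.array([c["cx"]+c["fx"]*q[0]/q[2],c["cy"]+c["fy"]*q[1]/q[2]])
def tri(*rs):
    A=np.zeros((3,3));b=np.zeros(3)
    for o,d in rs:
        M=np.eye(3)-np.outer(d,d);A+=M;b+=M@o
    return np.linalg.solve(A,b)
E
python3 - <<'E'
import cv2
a=cv2.imread("pics/top0.png")
def crop(a,x,y,w,h,k): return cv2.resize(a[y:y+h,x:x+w],None,fx=k,fy=k,interpolation=cv2.INTER_CUBIC)
cv2.imwrite("pics/t1.png",crop(a,195,130,130,100,6))
cv2.imwrite("pics/t2.png",crop(a,130,160,60,80,7))
a=cv2.imread("pics/scene0.png")
cv2.imwrite("pics/s1.png",crop(a,190,170,130,100,6))
cv2.imwrite("pics/s2.png",crop(a,320,165,60,70,8))
E
```

```text
(no output)
```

View pics/t1.png

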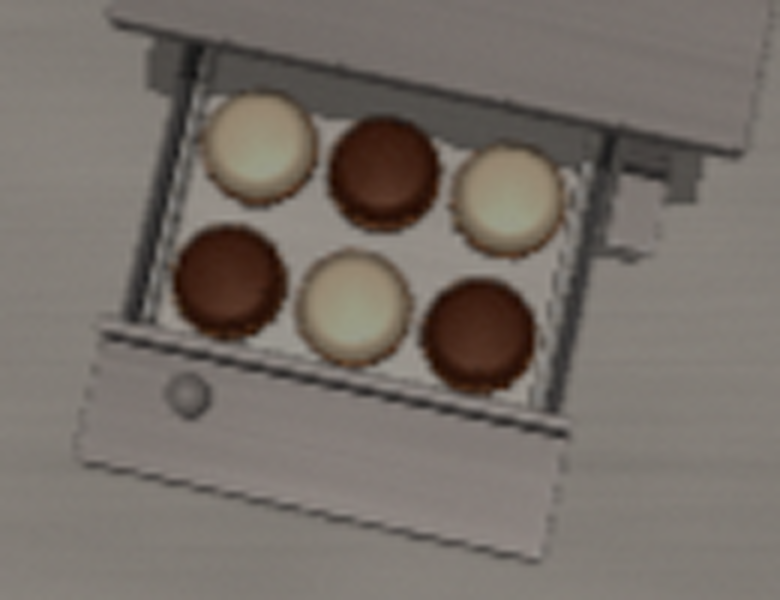

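View pics/t2.png

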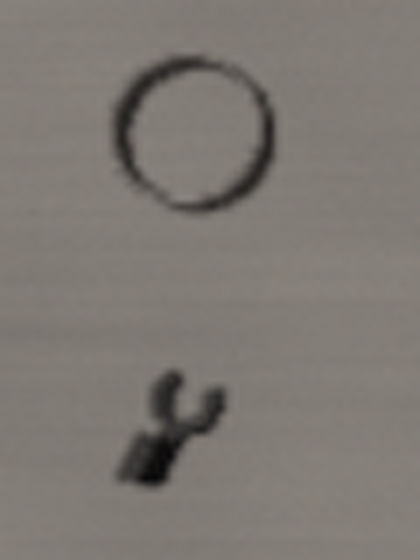

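View pics/s1.png

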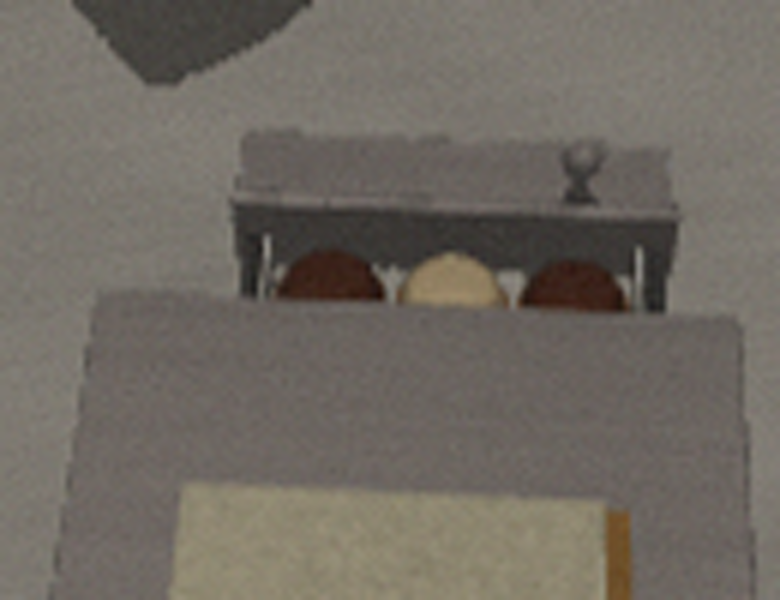

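View pics/s2.png

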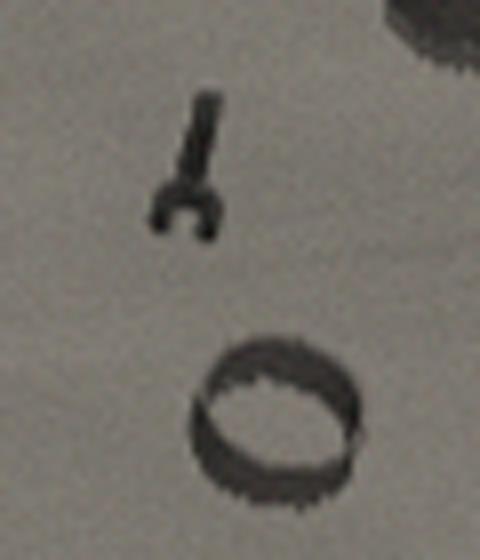

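```bash
python3 - <<'E'
from h import *
np.set_printoptions(precision=4,suppress=True)
t=lambda x,y:(195+(x-2.5)/6,130+(y-2.5)/6)
P=lambda x,y,z:plane("top",*t(x,y),z)
for nm,x,y,z in [("ledgeL",80,460,.06),("ledgeR",540,560,.06),("panL",100,322,.088),("panR",568,430,.088),("roofL",110,20,.183),("roofR",742,155,.183),
 ("ball",188,396,.098),("padA",618,172,.058),("padB",665,185,.058),("padC",655,255,.058),("padD",605,243,.058)]:
    print(nm,P(x,y,z))
print("ball tri",tri(ray("top",*t(188,396)),ray("scene",190+581.5/6,170+154.5/6)))
m=lambda x,y:(130+(x-3)/7,160+(y-3)/7)
for nm,x,y,z in [("tipL",172,378,.012),("tipR",217,397,.012),("ringc?",188,405,.012),("ringback",180,432,.012),("finend",150,478,.045),("finend2",135,470,.03)]:
    print(nm,plane("top",*m(x,y),z))
s=lambda x,y:(320+(x-3.5)/8,165+(y-3.5)/8)
for nm,x,y,z in [("tipL",160,232,.012),("tipR",208,238,.012),("fintop",208,96,.045),("finfront?",190,185,.012),("ringc",187,208,.012)]:
    print(nm,plane("scene",*s(x,y),z))
for n,u,v in [("cup",91,251),("cutter",157,179),("shaker",365,220),("jar",404,166),("dough",362,179)]: print(n,plane("top",u,v,.05))
E
```

```text
ledgeL [0.4948 0.1588 0.06  ]
ledgeR [ 0.4425 -0.0803  0.06  ]
panL [0.5631 0.1461 0.088 ]
panR [ 0.507  -0.0937  0.088 ]
roofL [0.6952 0.1317 0.183 ]
roofR [ 0.6283 -0.172   0.183 ]
ball [0.5234 0.0996 0.098 ]
padA [ 0.6484 -0.1236  0.058 ]
padB [ 0.6413 -0.1485  0.058 ]
padC [ 0.6036 -0.1426  0.058 ]
padD [ 0.61   -0.1162  0.058 ]
ball tri [0.5233 0.0999 0.099 ]
tipL [0.4763 0.3388 0.012 ]
tipR [0.4675 0.3177 0.012 ]
ringc? [0.4638 0.331  0.012 ]
ringback [0.4514 0.3342 0.012 ]
finend [0.4285 0.3382 0.045 ]
finend2 [0.4329 0.3492 0.03  ]
tipL [0.4791 0.3144 0.012 ]
tipR [0.4861 0.335  0.012 ]
fintop [0.4298 0.347  0.045 ]
finfront? [0.4545 0.3367 0.012 ]
ringc [0.4675 0.331  0.012 ]
cup [0.3568 0.5201 0.05  ]
cutter [0.5831 0.3236 0.05  ]
shaker [ 0.4521 -0.3332  0.05  ]
jar [ 0.6246 -0.4642  0.05  ]
dough [ 0.5825 -0.3284  0.05  ]
```

```bash
cat >> h.py <<'E'
def goto(p,Rt,s=None):
    """needed shift in tool units and rotvec in tool frame"""
    s=s or state();R0=R.from_quat(s["orientation"])
    d=R0.inv().apply(np.asarray(p)-s["eef_pos"])/.025
    rv=(R0.inv()*Rt).as_rotvec()
    return d, np.degrees(rv)/8
def down(yaw,flip=False):
    # tool x down, tool z (jaw) horizontal along direction yaw+90
    x=np.array([0,0,-1.]);z=np.array([-np.sin(yaw),np.cos(yaw),0])*(-1 if flip else 1)
    return R.from_matrix(np.array([x,np.cross(z,x),z]).T)
E
python3 - <<'E'
from h import *
np.set_printoptions(precision=3,suppress=True)
s=state();print(s["clock"]);print(R.from_quat(s["orientation"]).as_matrix())
f=np.array([.43,.345,.15])
for fl in (0,1): print(goto(f,down(-.38,fl)))
E
```

```text
0.15
[[-0.     0.896  0.445]
 [ 0.001  0.445 -0.896]
 [-1.     0.    -0.001]]
(array([  2.593,  21.542, -29.695]), array([-16.478,  -0.004,  -0.009]))
(array([  2.593,  21.542, -29.695]), array([ 6.022, -0.007,  0.003]))
```

```bash
cat >> h.py <<'E'
def rows(p,Rt,grip,n=None,s=None,dec=2):
    s=s or state();R0=R.from_quat(s["orientation"])
    d,rv=goto(p,Rt,s);
    tw=rv[0]; D=np.asarray(p)-s["eef_pos"]
    if n is None: n=int(np.ceil(max(np.abs(d).max(),abs(tw),np.linalg.norm(D)/.025*0.8)))or 1
    out=[];pos=s["eef_pos"].copy();ang=0
    for i in range(n):
        Rc=R0*R.from_rotvec([np.radians(8*ang),0,0])
        tgt=s["eef_pos"]+D*(i+1)/n
        st=np.clip(np.round(Rc.inv().apply(tgt-pos)/.025,dec),-1,1)
        t=round(tw*(i+1)/n-ang,dec)
        out.append("%g %g %g %g %g"%(grip,*st,t));pos=pos+Rc.apply(st*.025);ang+=t
    print("off-axis rot (units)",np.round(rv[1:],2),"n",n)
    for i in range(0,n,8): print("; ".join(out[i:i+8]))
E
python3 - <<'E'
from h import *
rows([.425,.345,.16],down(-.38),91,n=30)
E
```

```text
off-axis rot (units) [-0.   -0.01] n 30
91 0.07 0.71 -0.99 -0.55; 91 0.08 0.79 -0.94 -0.55; 91 0.07 0.85 -0.87 -0.55; 91 0.07 0.92 -0.8 -0.55; 91 0.08 0.98 -0.73 -0.55; 91 0.07 1 -0.66 -0.55; 91 0.07 1 -0.57 -0.54; 91 0.07 1 -0.48 -0.55
91 0.08 1 -0.38 -0.55; 91 0.07 1 -0.29 -0.55; 91 0.07 1 -0.17 -0.55; 91 0.08 1 -0.07 -0.55; 91 0.07 1 0.04 -0.55; 91 0.07 1 0.15 -0.55; 91 0.08 1 0.26 -0.55; 91 0.07 1 0.37 -0.55
91 0.07 1 0.47 -0.55; 91 0.08 1 0.58 -0.55; 91 0.07 1 0.68 -0.55; 91 0.07 1 0.76 -0.55; 91 0.08 1 0.85 -0.54; 91 0.07 1 0.93 -0.55; 91 0.07 1 0.99 -0.55; 91 0.07 1 1 -0.55
91 0.08 1 1 -0.55; 91 0.07 1 1 -0.55; 91 0.07 1 1 -0.55; 91 0.08 1 1 -0.55; 91 0.07 0.89 1 -0.55; 91 0.07 0.29 1 -0.55
```

>>> {"op": "apply_moves", "data": {
  "plan": "91 0.07 0.71 -0.99 -0.55; 91 0.08 0.79 -0.94 -0.55; 91 0.07 0.85 -0.87 -0.55; 91 0.07 0.92 -0.8 -0.55; 91 0.08 0.98 -0.73 -0.55; 91 0.07 1 -0.66 -0.55; 91 0.07 1 -0.57 -0.54; 91 0.07 1 -0.48 -0.55"
}}

```text
clock: 0.95
eef_pos: [0.3139, -0.3222, 0.1999]
orientation: [0.173, 0.686, -0.173, 0.686]
contact_force: [0.4, 0.3, 0.5]
width: 0.0908
```

>>> {"op": "apply_moves", "data": {
  "plan": "91 0.08 1 -0.38 -0.55; 91 0.07 1 -0.29 -0.55; 91 0.07 1 -0.17 -0.55; 91 0.08 1 -0.07 -0.55; 91 0.07 1 0.04 -0.55; 91 0.07 1 0.15 -0.55; 91 0.08 1 0.26 -0.55; 91 0.07 1 0.37 -0.55"
}}

```text
clock: 1.75
eef_pos: [0.3583, -0.1218, 0.1852]
orientation: [-0.042, 0.706, 0.042, 0.706]
contact_force: [-0.0, -0.6, -0.4]
width: 0.091
```

```bash
python3 - <<'E'
from h import *
s=state();print(s["clock"],s["eef_pos"],s["joint_pos"])
rows([.425,.345,.16],down(-.38),91)
E
```

```text
1.75 [ 0.35830159 -0.12177782  0.18524456] [-3.31596691e-01 -8.73624057e-03  2.15329424e+00  7.91784153e-06
  9.97037411e-01 -4.51850381e-01]
off-axis rot (units) [ 0. -0.] n 19
91 0.05 0.96 0.26 -0.4; 91 0.06 0.94 0.31 -0.41; 91 0.05 0.93 0.36 -0.4; 91 0.05 0.9 0.42 -0.4; 91 0.06 0.87 0.46 -0.41; 91 0.05 0.85 0.51 -0.4; 91 0.05 0.82 0.57 -0.4; 91 0.06 0.79 0.6 -0.41
91 0.05 0.75 0.65 -0.4; 91 0.05 0.71 0.69 -0.41; 91 0.05 0.68 0.73 -0.4; 91 0.06 0.63 0.77 -0.4; 91 0.05 0.58 0.8 -0.41; 91 0.05 0.54 0.83 -0.4; 91 0.06 0.5 0.86 -0.4; 91 0.05 0.44 0.89 -0.41
91 0.05 0.39 0.91 -0.4; 91 0.06 0.35 0.93 -0.4; 91 0.05 0.28 0.95 -0.41
```

>>> {"op": "apply_moves", "data": {
  "plan": "91 0.05 0.96 0.26 -0.4; 91 0.06 0.94 0.31 -0.41; 91 0.05 0.93 0.36 -0.4; 91 0.05 0.9 0.42 -0.4; 91 0.06 0.87 0.46 -0.41; 91 0.05 0.85 0.51 -0.4; 91 0.05 0.82 0.57 -0.4; 91 0.06 0.79 0.6 -0.41"
}}

```text
clock: 2.55
eef_pos: [0.3869, 0.0747, 0.1745]
orientation: [-0.199, 0.678, 0.199, 0.679]
contact_force: [-0.0, 0.0, 0.4]
width: 0.0912
```

>>> {"op": "apply_moves", "data": {
  "plan": "91 0.05 0.75 0.65 -0.4; 91 0.05 0.71 0.69 -0.41; 91 0.05 0.68 0.73 -0.4; 91 0.06 0.63 0.77 -0.4; 91 0.05 0.58 0.8 -0.41; 91 0.05 0.54 0.83 -0.4; 91 0.06 0.5 0.86 -0.4; 91 0.05 0.44 0.89 -0.41"
}}

```text
clock: 3.35
eef_pos: [0.4155, 0.271, 0.1638]
orientation: [-0.346, 0.617, 0.346, 0.617]
contact_force: [0.0, -0.1, -0.3]
width: 0.0912
```

>>> {"op": "apply_moves", "data": {
  "plan": "91 0.05 0.39 0.91 -0.4; 91 0.06 0.35 0.93 -0.4; 91 0.05 0.28 0.95 -0.41; 91 0 0 0 0; 91 0 0 0 0"
}}

```text
clock: 3.85
eef_pos: [0.426, 0.3433, 0.1596]
orientation: [-0.396, 0.586, 0.396, 0.586]
contact_force: [0.6, -0.8, 0.0]
width: 0.091
```

```bash
python3 - <<'E'
from h import *
s=state();print(s["clock"],s["eef_pos"],s["joint_pos"])
cv2.imwrite("pics/w1.png",grab_frame("wrist"))
c=get_calibration("wrist")
for p in [(.43,.345,0),(.466,.330,.012)]: print(proj("wrist",p,c))
cv2.imwrite("pics/top1.png",grab_frame("top"))
E
```

```text
3.85 [0.42596579 0.34334602 0.15962951] [ 6.75804950e-01  2.94871764e-01  1.85260450e+00 -2.40960789e-04
  9.95373033e-01 -5.12254360e-01]
[260.14713717 180.24236025]
[259.72050541 215.78449612]
```

View pics/w1.png

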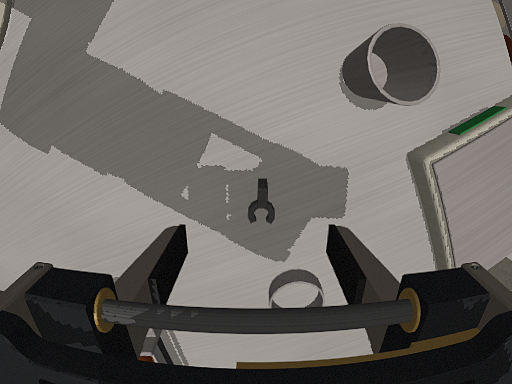

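```bash
python3 - <<'E'
import cv2
a=cv2.imread("pics/w1.png")
cv2.imwrite("pics/w1z.png",cv2.resize(a[165:235,225:305],None,fx=8,fy=8,interpolation=cv2.INTER_CUBIC))
E
```

```text
(no output)
```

View pics/w1z.png

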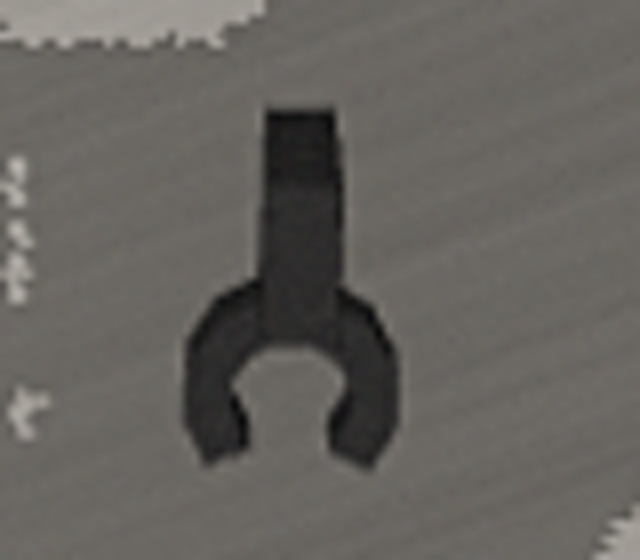

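```bash
python3 - <<'E'
from h import *
np.set_printoptions(precision=4,suppress=True)
w=lambda x,y,z:plane("wrist",225+(x-3.5)/8,165+(y-3.5)/8,z)
a=w(263,185,.045);b=w(343,185,.045);c=w(258,338,.045);d=w(340,340,.045)
print(a,b,c,d);m1=(a+b)/2;m2=(c+d)/2
print("fin mid",(m1+m2)/2,"len",np.linalg.norm(m2-m1),"yaw",np.arctan2(*(m2-m1)[[1,0]]),"w",np.linalg.norm(a-b))
l=w(184,385,.012);r=w(400,385,.012);print("ring",(l+r)/2,np.linalg.norm(l-r),"yaw",np.arctan2(*(l-r)[[1,0]])-np.pi/2)
t1=w(210,462,.012);t2=w(370,468,.012);print(t1,t2,np.arctan2(*(t1-t2)[[1,0]])-np.pi/2)
f=(m1+m2)/2;rc=(l+r)/2;print("fin->ring",np.linalg.norm((rc-f)[:2]),np.arctan2(*(rc-f)[[1,0]]))
E
```

```text
[0.425  0.3435 0.045 ] [0.4288 0.3527 0.045 ] [0.4436 0.3353 0.045 ] [0.4478 0.3449 0.045 ]
fin mid [0.4363 0.3441 0.045 ] len 0.020431155558598393 yaw -0.4022611392823537 w 0.009982529876636516
ring [0.4632 0.3326 0.012 ] 0.030934083394031867 yaw -3.5250189035981814
[0.4699 0.3172 0.012 ] [0.4794 0.3383 0.012 ] -3.5660399835391394
fin->ring 0.029233236944796268 -0.40295825560990384
```

```bash
python3 - <<'E'
from h import *
rows([.4355,.3443,.0135],down(-.40),60,n=8)
E
```

```text
off-axis rot (units) [-0.01 -0.  ] n 8
60 0.73 -0.04 0.03 0.01; 60 0.73 -0.04 0.02 0.02; 60 0.74 -0.04 0.03 0.01; 60 0.73 -0.04 0.03 0.02; 60 0.73 -0.04 0.02 0.01; 60 0.73 -0.05 0.03 0.02; 60 0.73 -0.04 0.03 0.01; 60 0.73 -0.04 0.02 0.02
```

>>> {"op": "apply_moves", "data": {
  "plan": "60 0.73 -0.06 0.03 0.02; 60 0.73 -0.06 0.02 0.02; 60 0.74 -0.06 0.03 0.02; 60 0.73 -0.06 0.03 0.02; 60 0.73 -0.05 0.02 0.02; 60 0.73 -0.04 0.03 0.02; 60 0.73 0 0.03 0.01; 60 0.73 0 0.02 0"
}}

```text
clock: 4.75
eef_pos: [0.4362, 0.3443, 0.0134]
orientation: [-0.39, 0.59, 0.39, 0.59]
contact_force: [0.9, 0.1, 0.6]
width: 0.0601
```

>>> {"op": "apply_moves", "data": {
  "plan": "60 0 0 0 0; 5 0 0 0 0; 5 0 0 0 0; 5 0 0 0 0; 5 0 0 0 0; 5 0 0 0 0; 5 0 0 0 0",
  "grip_force": 20
}}

```text
clock: 5.45
eef_pos: [0.4362, 0.3455, 0.0141]
orientation: [-0.39, 0.589, 0.391, 0.59]
contact_force: [0.1, -0.6, -0.3]
width: 0.0138
```

```bash
python3 - <<'E'
from h import *
s=state();print(s["clock"],s["eef_pos"],s["width"],s["contact_force"])
cv2.imwrite("pics/w2.png",grab_frame("wrist"))
E
```

```text
5.45 [0.43617374 0.34545437 0.01407465] 0.013805486410931397 [ 0.13642377 -0.63890797 -0.30090449]
```

View pics/w2.png

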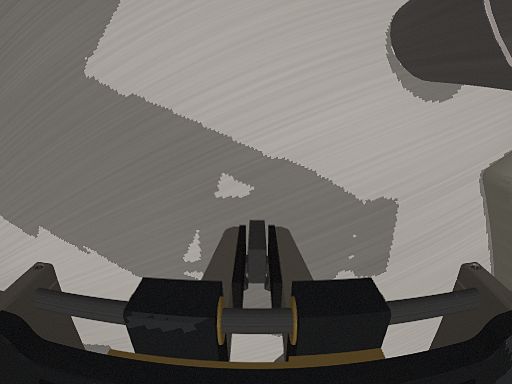

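>>> {"op": "apply_moves", "data": {
  "plan": "5 0 0 0 0; 5 0 0 0 0; 5 0 0 0 0; 5 0 0 0 0"
}}

```text
clock: 5.9
eef_pos: [0.4361, 0.3454, 0.014]
orientation: [-0.39, 0.589, 0.391, 0.59]
contact_force: [-0.4, -1.2, 4.3]
width: 0.0098
```

>>> {"op": "apply_moves", "data": {
  "plan": "5 -0.5 0 0 0; 5 -1 0 0 0; 5 -1 0 0 0; 5 -1 0 0 0; 5 -1 0 0 0; 5 0 0 0 0; 5 0 0 0 0"
}}

```text
clock: 6.6
eef_pos: [0.4362, 0.3454, 0.1268]
orientation: [-0.39, 0.589, 0.391, 0.59]
contact_force: [0.3, -1.0, -1.2]
width: 0.0099
```

```bash
python3 - <<'E'
from h import *
s=state();print(s["clock"],s["eef_pos"],s["width"],s["contact_force"])
cv2.imwrite("pics/w3.png",grab_frame("wrist"));a=cv2.imread("pics/w3.png")
cv2.imwrite("pics/w3z.png",cv2.resize(a[190:320,200:320],None,fx=5,fy=4.6,interpolation=cv2.INTER_CUBIC))
cv2.imwrite("pics/top3.png",grab_frame("top"))
cv2.imwrite("pics/scene3.png",grab_frame("scene"))
a=cv2.imread("pics/top3.png");cv2.imwrite("pics/top3z.png",cv2.resize(a[130:280,110:310],None,fx=4,fy=4,interpolation=cv2.INTER_CUBIC))
E
```

```text
6.6 [0.4361961  0.34542428 0.12684263] 0.009916084781552686 [ 0.28700487 -0.99047751 -1.19826128]
```

View pics/w3z.png

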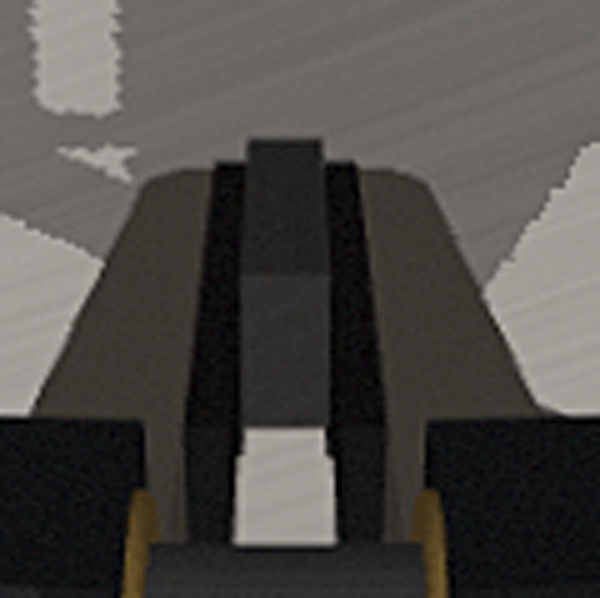

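View pics/top3z.png

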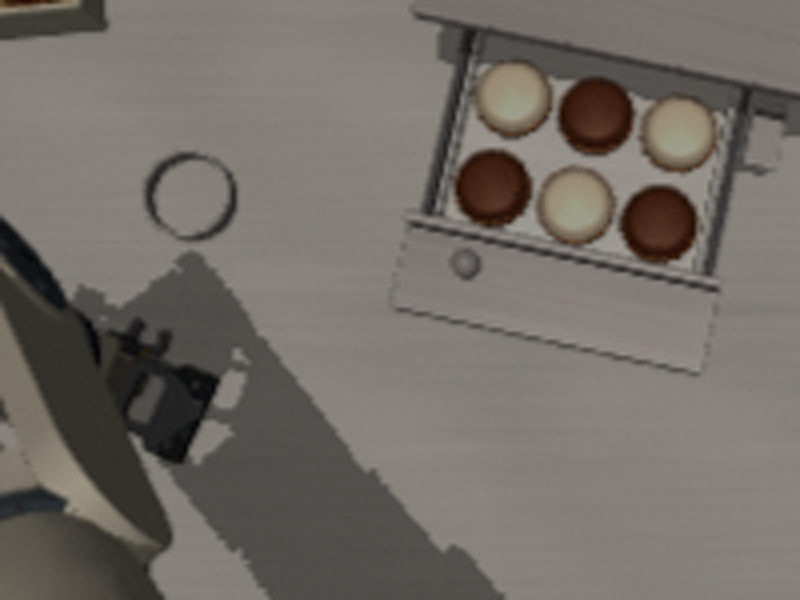

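```bash
python3 - <<'E'
from h import *
np.set_printoptions(precision=4,suppress=True)
s=state();R0=R.from_quat(s["orientation"])
w=lambda x,y,z:plane("wrist",200+(x-2)/5,190+(y-2)/4.6,z)
z=.1577
P=[w(246,272,z),w(328,272,z),w(241,427,z),w(330,427,z)]
m1=(P[0]+P[1])/2;m2=(P[2]+P[3])/2
print("tool-frame fin back,front (mm)",1e3*R0.inv().apply([m1-s["eef_pos"],m2-s["eef_pos"]]),np.linalg.norm(m2-m1))
t=lambda x,y,z:plane("top",110+(x-1.5)/4,130+(y-1.5)/4,z)
z=.1127+.012
a=t(134,330,z);b=t(164,343,z)
print(a,b,"tips tool",1e3*R0.inv().apply([a-s["eef_pos"],b-s["eef_pos"]]))
E
```

```text
tool-frame fin back,front (mm) [[-32.4645  11.1086  -0.015 ]
 [-32.4856 -10.2649  -0.1621]] 0.021374051787494974
[0.4707 0.3415 0.1247] [0.461  0.319  0.1247] tips tool [[  0.4716 -33.8348  10.7649]
 [  0.5151 -33.7378 -13.7604]]
```

View pics/scene3.png

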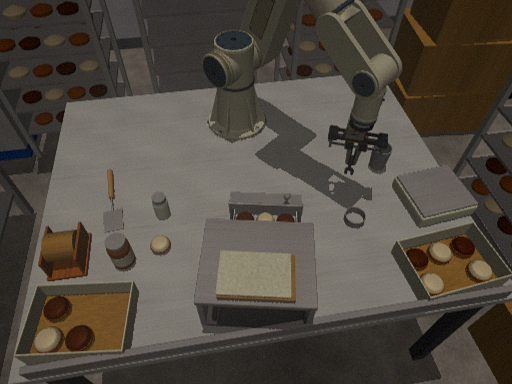

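```bash
cat >> h.py <<'E'
YAW=-.218
ex=np.array([np.cos(YAW),np.sin(YAW),0]);ey=np.array([-np.sin(YAW),np.cos(YAW),0])
post=np.array([.5233,.0997,.06])
E
python3 - <<'E'
from h import *
p=post-ex*(.060+.0306);p[2]=.079;print(p)
rows(p,down(YAW),5,n=13)
E
```

```text
[0.43484432 0.11929473 0.079     ]
off-axis rot (units) [-0.01 -0.01] n 13
5 0.14 -0.27 -0.64 -0.1; 5 0.15 -0.26 -0.64 -0.1; 5 0.14 -0.25 -0.65 -0.1; 5 0.14 -0.24 -0.65 -0.1; 5 0.15 -0.24 -0.65 -0.1; 5 0.14 -0.22 -0.66 -0.1; 5 0.14 -0.22 -0.66 -0.1; 5 0.14 -0.2 -0.66 -0.11
5 0.15 -0.2 -0.67 -0.1; 5 0.14 -0.18 -0.66 -0.1; 5 0.14 -0.18 -0.67 -0.1; 5 0.15 -0.17 -0.68 -0.1; 5 0.14 -0.16 -0.67 -0.1
```

>>> {"op": "apply_moves", "data": {
  "plan": "5 0.14 -0.27 -0.64 -0.1; 5 0.15 -0.26 -0.64 -0.1; 5 0.14 -0.25 -0.65 -0.1; 5 0.14 -0.24 -0.65 -0.1; 5 0.15 -0.24 -0.65 -0.1; 5 0.14 -0.22 -0.66 -0.1; 5 0.14 -0.22 -0.66 -0.1; 5 0.14 -0.2 -0.66 -0.11"
}}

```text
clock: 7.55
eef_pos: [0.435, 0.2056, 0.0967]
orientation: [-0.423, 0.567, 0.424, 0.566]
contact_force: [0.7, -0.8, -0.7]
width: 0.01
```

>>> {"op": "apply_moves", "data": {
  "plan": "5 0.15 -0.2 -0.67 -0.1; 5 0.14 -0.18 -0.66 -0.1; 5 0.14 -0.18 -0.67 -0.1; 5 0.15 -0.17 -0.68 -0.1; 5 0.14 -0.16 -0.67 -0.1; 5 0 0 0 0; 5 0 0 0 0"
}}

```text
clock: 8.25
eef_pos: [0.4354, 0.1199, 0.0793]
orientation: [-0.442, 0.552, 0.442, 0.551]
contact_force: [0.9, 1.1, -1.6]
width: 0.0102
```

```bash
python3 - <<'E'
from h import *
s=state();print(s["clock"],s["eef_pos"],s["width"],s["contact_force"],s["joint_pos"])
for n in ("wrist","top","scene"): cv2.imwrite(f"pics/{n}4.png",grab_frame(n))
a=cv2.imread("pics/top4.png");b=cv2.imread("pics/scene4.png")
z=lambda a:cv2.resize(a,(640,480),interpolation=cv2.INTER_CUBIC)
cv2.imwrite("pics/top4z.png",z(a[160:250,180:300]));cv2.imwrite("pics/scene4z.png",z(b[140:230,230:350]))
p=post+[0,0,.038];print(proj("top",p),proj("scene",p),proj("wrist",p))
E
```

```text
8.25 [0.43543602 0.11990742 0.07930814] 0.010238071394318052 [ 0.85369519  1.07659604 -1.57432972] [ 2.65258063e-01  2.80748602e-01  2.10949342e+00  2.46151499e-04
  7.52567466e-01 -1.08636064e+00]
[225.87099846 195.60720651] [286.7004604  195.95185442] [254.64429049 357.27571741]
```

View pics/top4z.png

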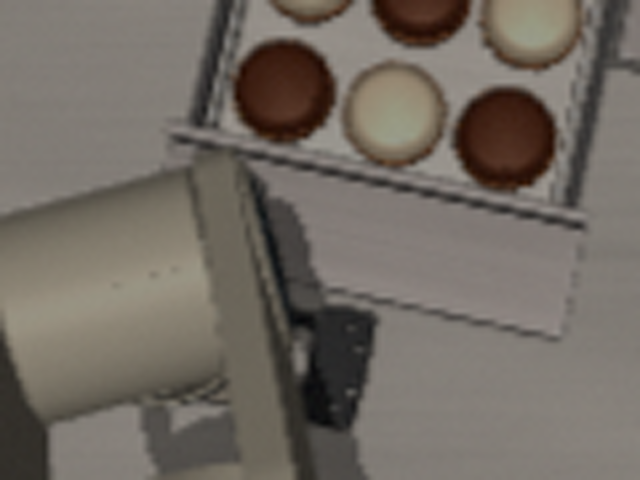

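View pics/scene4z.png

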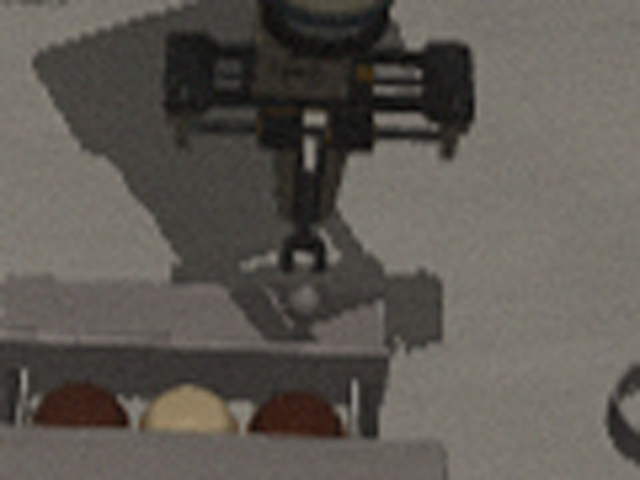

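View pics/wrist4.png

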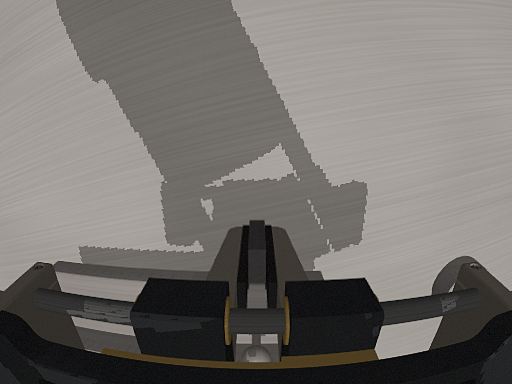

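```bash
python3 - <<'E'
import cv2
a=cv2.imread("pics/wrist4.png")
cv2.imwrite("pics/w4z.png",cv2.resize(a[210:375,220:300],None,fx=7,fy=3.5,interpolation=cv2.INTER_CUBIC))
E
```

```text
(no output)
```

View pics/w4z.png

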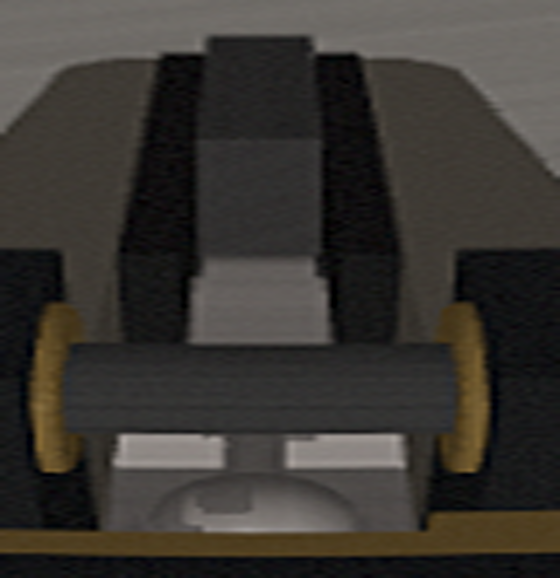

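```bash
python3 - <<'E'
from h import *
np.set_printoptions(precision=4,suppress=True)
s=state();R0=R.from_quat(s["orientation"])
for n,u,v,z in [("ball",220+(257-3)/7,210+(525-1)/3.5,.098),("finfront",220+(258-3)/7,210+(255-1)/3.5,.0793+.0309),("finback",220+(260-3)/7,210+(137-1)/3.5,.0793+.0309)]:
    p=plane("wrist",u,v,z);print(n,p,1e3*R0.inv().apply(p-s["eef_pos"]))
print(1e3*R0.inv().apply(post-s["eef_pos"]))
print(np.degrees(R0.as_matrix()))
E
```

```text
ball [0.5264 0.1003 0.098 ] [-18.244  -92.7995  -0.3275]
finfront [0.4473 0.1179 0.1102] [-30.4363 -11.7474  -0.2024]
finback [0.4261 0.1227 0.1102] [-30.4342   9.9719  -0.0512]
[ 19.7562 -89.8942  -1.54  ]
[[ -0.0045 -55.9458  12.3641]
 [  0.0052  12.3641  55.9458]
 [-57.2958   0.0055   0.0041]]
```

>>> {"op": "apply_moves", "data": {
  "plan": "5 0 -0.4 -0.02 0; 5 0 -0.4 0 0; 5 0 -0.4 0 0; 5 0 -0.3 0 0; 5 0 -0.2 0 0; 5 0 0 0 0"
}}

```text
clock: 9.0
eef_pos: [0.478, 0.1101, 0.0798]
orientation: [-0.443, 0.551, 0.443, 0.552]
contact_force: [-0.0, -0.3, -0.1]
width: 0.0099
```

>>> {"op": "apply_moves", "data": {
  "plan": "5 0 -0.2 0 0; 5 0 -0.2 0 0; 5 0 -0.2 0 0; 5 0 -0.1 0 0; 5 0 0 0 0"
}}

```text
clock: 9.5
eef_pos: [0.4947, 0.1065, 0.0799]
orientation: [-0.443, 0.551, 0.443, 0.552]
contact_force: [-0.5, 1.0, 0.1]
width: 0.01
```

```bash
python3 - <<'E'
from h import *
s=state();print(s["clock"],s["eef_pos"],s["width"],s["contact_force"])
for n in ("wrist","scene"): cv2.imwrite(f"pics/{n}5.png",grab_frame(n))
a=cv2.imread("pics/wrist5.png");b=cv2.imread("pics/scene5.png")
cv2.imwrite("pics/scene5z.png",cv2.resize(b[140:230,230:350],(640,480),interpolation=cv2.INTER_CUBIC))
cv2.imwrite("pics/w5z.png",cv2.resize(a[200:365,180:340],None,fx=4,fy=3.5,interpolation=cv2.INTER_CUBIC))
R0=R.from_quat(s["orientation"]);print(1e3*R0.inv().apply(post-s["eef_pos"]))
E
```

```text
9.5 [0.49466905 0.10647366 0.07985736] 0.01003803148855102 [-0.47925845  0.98240141  0.07045537]
[ 19.86382122 -29.41392497  -0.42257671]
```

View pics/scene5z.png

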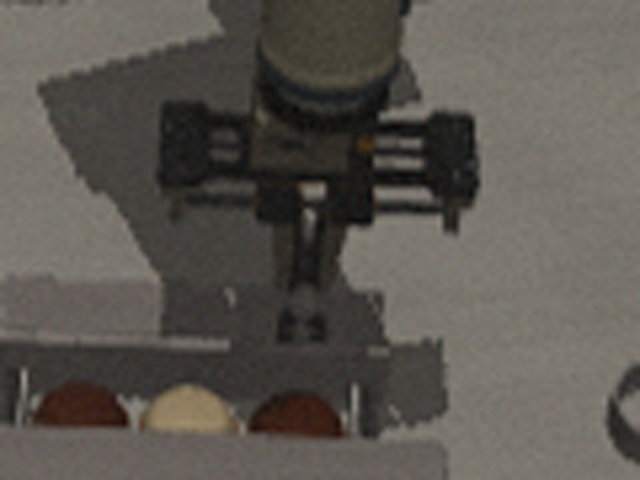

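View pics/w5z.png

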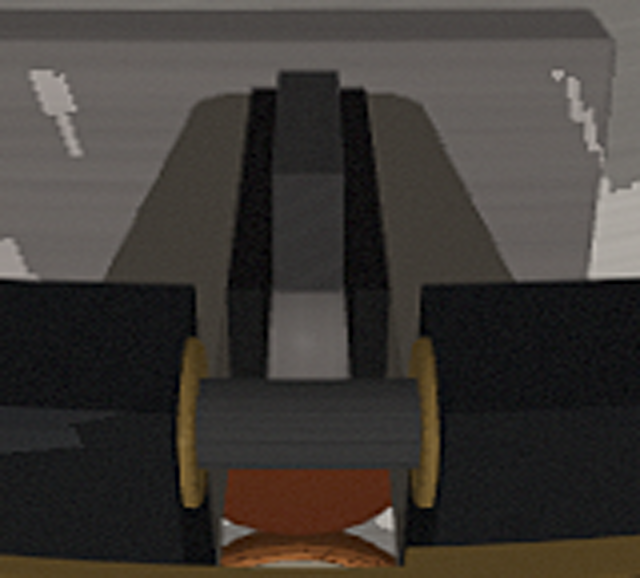

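>>> {"op": "apply_moves", "data": {
  "plan": "5 0.1 0 0 0; 5 0.1 0 0 0; 5 0.03 0 0 0; 5 0 0 0 0"
}}

```text
clock: 10.0
eef_pos: [0.4941, 0.1065, 0.074]
orientation: [-0.443, 0.551, 0.443, 0.551]
contact_force: [-0.1, -0.5, -1.1]
width: 0.0099
```

>>> {"op": "apply_moves", "data": {
  "plan": "14 0 0 0 0; 14 0 0 0 0; 30 0 0 0 0; 30 0 0 0 0; 30 0 0 0 0"
}}

```text
clock: 10.5
eef_pos: [0.4943, 0.1065, 0.0741]
orientation: [-0.443, 0.551, 0.443, 0.551]
contact_force: [-0.4, 0.4, 0.6]
width: 0.03
```

```bash
python3 - <<'E'
from h import *
s=state();print(s["clock"],s["eef_pos"],s["width"],s["contact_force"])
for n in ("wrist","scene"): cv2.imwrite(f"pics/{n}6.png",grab_frame(n))
a=cv2.imread("pics/wrist6.png");b=cv2.imread("pics/scene6.png")
cv2.imwrite("pics/scene6z.png",cv2.resize(b[140:230,230:350],(640,480),interpolation=cv2.INTER_CUBIC))
cv2.imwrite("pics/w6z.png",cv2.resize(a[200:365,180:340],None,fx=4,fy=3.5,interpolation=cv2.INTER_CUBIC))
E
```

```text
10.5 [0.49428825 0.10653795 0.07408699] 0.030005296164402964 [-0.36924492  0.42986254  0.58637134]
```

View pics/scene6z.png

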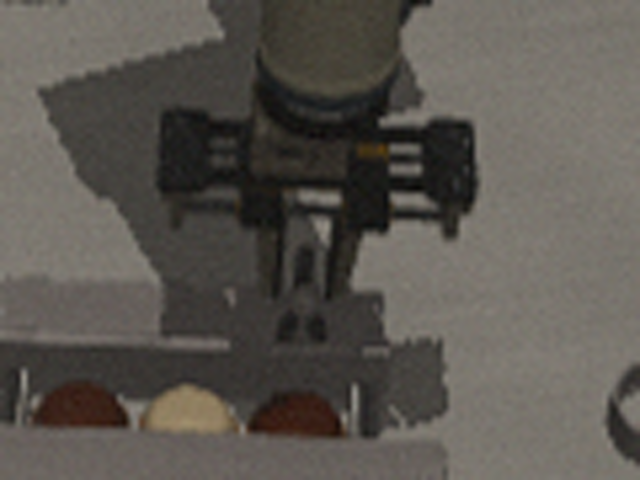

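View pics/w6z.png

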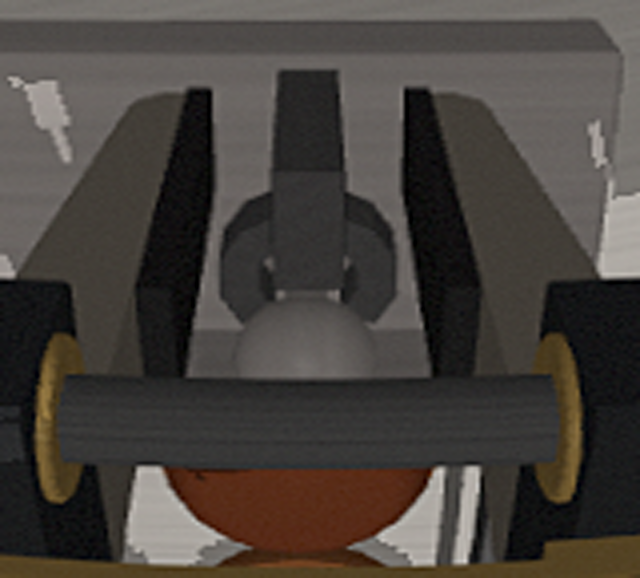

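>>> {"op": "apply_moves", "data": {
  "plan": "30 -0.4 0 0 0; 30 -0.8 0 0 0; 30 -1 0 0 0; 30 -1 0 0 0; 30 -1 0 0 0; 30 -1 1 0 0; 30 -1 1 0 0; 30 0 1 0 0"
}}

```text
clock: 11.4
eef_pos: [0.422, 0.1233, 0.2327]
orientation: [-0.443, 0.55, 0.442, 0.553]
contact_force: [-0.4, -0.1, -1.0]
width: 0.0301
```

```bash
python3 - <<'E'
from h import *
np.set_printoptions(precision=4,suppress=True)
s=state();print(s["clock"],s["eef_pos"],s["joint_pos"])
c=get_calibration("wrist")
for n in ("wrist","top"): cv2.imwrite(f"pics/{n}7.png",grab_frame(n))
print(proj("wrist",post+[0,0,.038],c),c["extrinsics"].tolist())
E
```

```text
11.4 [0.422  0.1233 0.2327] [ 0.2808  0.0339  1.9916  0.      1.1105 -1.0718]
[255.5146 267.198 ] [[0.21614149187052004, 0.9763597148071702, 0.002136069673189427, -0.21197831933143207], [0.9314438618065963, -0.20685321608601376, 0.2993728098837444, -0.4067135941147117], [0.29273740416079663, -0.06271725676825846, -0.9541338259954232, 0.2934971097081326], [0.0, 0.0, 0.0, 1.0]]
```

View pics/wrist7.png

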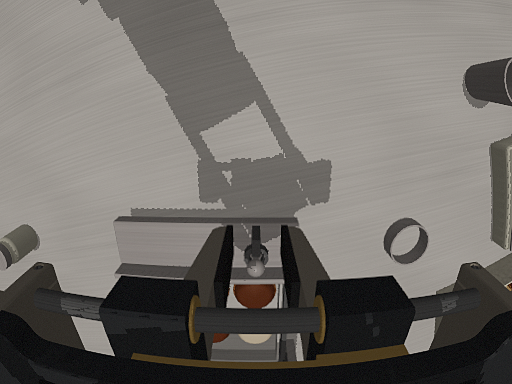

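View pics/top7.png

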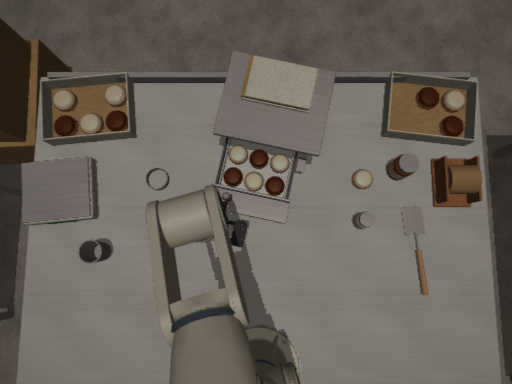

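```bash
python3 - <<'E'
from h import *
D=[(.3536,1.6341,np.hypot(.27771,.55937),.21388),(.0339,1.9916,np.hypot(.422,.1233),.2327),(.29487,1.8526,np.hypot(.42597,.34335),.15963),(.28075,2.10949,np.hypot(.43544,.11991),.07931),(-.00874,2.15329,np.hypot(.3583,.12178),.18524)]
A=[];b=[]
for q2,q3,r,z in D:
    A.append([1,0,np.sin(q2),np.sin(q2+q3),np.cos(q2+q3)]);b.append(r)   # r=a+L1 s2+L2 s23 + e c23
    A.append([0,1,np.cos(q2),np.cos(q2+q3),-np.sin(q2+q3)]);b.append(z)
x,res,_,_=np.linalg.lstsq(np.array(A),np.array(b),rcond=None);print(x,res)
E
```

```text
[ 0.00094655 -0.05948316  0.56409465  0.49535258  0.06026958] [2.13202072e-06]
```

```bash
python3 - <<'E'
from h import *
a=-.213
rows([.85*np.cos(a),.85*np.sin(a),.30],down(a),5,n=17)
E
```

```text
off-axis rot (units) [0.01 0.  ] n 17
5 -0.16 -1 -0.49 -0; 5 -0.17 -1 -0.48 -0; 5 -0.16 -1 -0.49 -0; 5 -0.16 -1 -0.49 -0.01; 5 -0.17 -1 -0.49 0; 5 -0.16 -1 -0.49 0; 5 -0.16 -1 -0.48 -0; 5 -0.17 -1 -0.49 -0
5 -0.16 -1 -0.49 -0; 5 -0.16 -1 -0.49 -0.01; 5 -0.17 -1 -0.49 0; 5 -0.16 -1 -0.49 0; 5 -0.17 -1 -0.49 -0; 5 -0.16 -1 -0.49 -0; 5 -0.16 -1 -0.49 -0; 5 -0.17 -1 -0.49 -0.01
5 -0.16 -1 -0.49 0
```

>>> {"op": "apply_moves", "data": {
  "plan": "5 -0.4 -1 -0.49 0; 5 -0.4 -1 -0.49 0; 5 -0.4 -1 -0.49 0; 5 -0.4 -1 -0.49 0; 5 -0.4 -1 -0.49 0; 5 -0.3 -1 -0.49 0; 5 -0.2 -1 -0.49 0; 5 -0.2 -1 -0.49 0"
}}

```text
clock: 12.3
eef_pos: [0.5965, -0.0175, 0.2968]
orientation: [-0.443, 0.551, 0.443, 0.551]
contact_force: [0.7, 0.3, -1.0]
width: 0.0049
```

>>> {"op": "apply_moves", "data": {
  "plan": "5 0 -1 -0.49 0; 5 0 -1 -0.49 0; 5 0 -1 -0.49 0; 5 0 -1 -0.49 0; 5 0 -1 -0.49 0; 5 0 -1 -0.49 0; 5 0 -1 -0.49 0; 5 0 -1 -0.49 0"
}}

```text
clock: 13.1
eef_pos: [0.7703, -0.1565, 0.2961]
orientation: [-0.443, 0.552, 0.443, 0.551]
contact_force: [-0.3, 0.1, -0.3]
width: 0.005
```

>>> {"op": "apply_moves", "data": {
  "plan": "5 0 -1 -0.2 0; 5 0 -1 0 0; 5 0 -1 0 0; 5 0 -1 0 0; 5 0 -1 0 0; 5 0 -1 0 0; 5 0 -1 0 0; 5 0 -1 0 0"
}}

```text
clock: 13.9
eef_pos: [0.964, -0.204, 0.2964]
orientation: [-0.443, 0.551, 0.443, 0.551]
contact_force: [1.9, -0.2, 0.3]
width: 0.0053
```

```bash
python3 - <<'E'
from h import *
np.set_printoptions(precision=4,suppress=True)
s=state();print(s["clock"],s["eef_pos"],s["joint_pos"]);print(R.from_quat(s["orientation"]).as_matrix())
E
```

```text
13.9 [ 0.964  -0.204   0.2964] [-0.21    1.0551  0.233  -0.0002  1.8532 -1.5629]
[[ 0.0002 -0.9763  0.2162]
 [-0.0002  0.2162  0.9763]
 [-1.     -0.0003 -0.0002]]
```

Now test whether over-reach tilts the tool.

>>> {"op": "apply_moves", "data": {
  "plan": "5 0 -1 0 0; 5 0 -1 0 0; 5 0 -1 0 0"
}}

```text
clock: 14.2
eef_pos: [0.9965, -0.2114, 0.2789]
orientation: [-0.453, 0.542, 0.432, 0.56]
contact_force: [0.9, -0.6, 1.0]
width: 0.0049
```

>>> {"op": "apply_moves", "data": {
  "plan": "5 0 -1 0 0; 5 0 -1 0 0; 5 0 -1 0 0; 5 0 -1 0 0"
}}

```text
clock: 14.6
eef_pos: [1.0265, -0.2181, 0.2679]
orientation: [-0.473, 0.525, 0.411, 0.576]
contact_force: [-0.4, -0.7, 0.2]
width: 0.0049
```

```bash
python3 - <<'E'
from h import *
np.set_printoptions(precision=4,suppress=True)
s=state();print(s["clock"],s["eef_pos"],s["joint_pos"]);print(R.from_quat(s["orientation"]).as_matrix())
E
```

```text
14.6 [ 1.0265 -0.2181  0.2679] [-0.2109  1.1716  0.0582  0.0002  1.7985 -1.5639]
[[ 0.1106 -0.9701  0.2159]
 [-0.0234  0.2147  0.9764]
 [-0.9936 -0.113   0.001 ]]
```

>>> {"op": "apply_moves", "data": {
  "plan": "5 -0.2 -1 0 0; 5 -0.2 -1 0 0; 5 -0.2 -1 0 0; 5 -0.2 -1 0 0; 5 -0.2 -1 0 0; 5 -0.2 -1 0 0; 5 -0.2 -1 0 0; 5 -0.2 -1 0 0"
}}

```text
clock: 15.4
eef_pos: [1.0708, -0.2292, 0.2916]
orientation: [-0.509, 0.49, 0.369, 0.604]
contact_force: [-0.0, -0.3, -0.6]
width: 0.005
```

```bash
python3 - <<'E'
from h import *
np.set_printoptions(precision=4,suppress=True)
s=state();print(s["clock"],s["eef_pos"],s["joint_pos"]);print(R.from_quat(s["orientation"]).as_matrix())
E
```

```text
15.4 [ 1.0708 -0.2292  0.2916] [-0.2124  1.1572  0.0584  0.0007  1.6699 -1.5652]
[[ 0.2477 -0.9445  0.2158]
 [-0.0527  0.2093  0.9764]
 [-0.9674 -0.2532  0.0021]]
```

>>> {"op": "apply_moves", "data": {
  "plan": "5 -0.2 -1 0 0; 5 -0.2 -1 0 0; 5 -0.2 -1 0 0; 5 -0.2 -1 0 0; 5 -0.2 -1 0 0; 5 -0.2 -1 0 0; 5 -0.2 -1 0 0; 5 -0.2 -1 0 0"
}}

```text
clock: 16.2
eef_pos: [1.1065, -0.2381, 0.3408]
orientation: [-0.543, 0.452, 0.325, 0.629]
contact_force: [0.7, -0.2, 0.1]
width: 0.0052
```

>>> {"op": "apply_moves", "data": {
  "plan": "5 -0.2 -1 0 0; 5 -0.2 -1 0 0; 5 -0.2 -1 0 0; 5 -0.2 -1 0 0; 5 -0.2 -1 0 0; 5 -0.2 -1 0 0; 5 -0.2 -1 0 0; 5 -0.2 -1 0 0"
}}

```text
clock: 17.0
eef_pos: [1.1316, -0.2447, 0.4102]
orientation: [-0.573, 0.413, 0.281, 0.65]
contact_force: [0.3, 0.5, -0.2]
width: 0.005
```

```bash
python3 - <<'E'
from h import *
np.set_printoptions(precision=4,suppress=True)
s=state();print(s["clock"],s["eef_pos"],s["joint_pos"]);print(R.from_quat(s["orientation"]).as_matrix())
E
```

```text
17.0 [ 1.1316 -0.2447  0.4102] [-0.2149  1.0768  0.0591  0.002   1.4662 -1.5674]
[[ 0.5022 -0.8375  0.2152]
 [-0.1076  0.1865  0.9766]
 [-0.858  -0.5136  0.0036]]
```

>>> {"op": "apply_moves", "data": {
  "plan": "5 0 -1 0 0; 5 0 -1 0 0; 5 0 -1 0 0; 5 0 -1 0 0; 5 0 -1 0 0; 5 0 -1 0 0; 5 0 -1 0 0; 5 0 -1 0 0"
}}

```text
clock: 17.8
eef_pos: [1.161, -0.252, 0.4624]
orientation: [-0.6, 0.371, 0.235, 0.669]
contact_force: [0.1, 0.2, 0.7]
width: 0.005
```

```bash
python3 - <<'E'
from h import *
np.set_printoptions(precision=4,suppress=True)
s=state();print(s["clock"],s["eef_pos"],s["joint_pos"]);print(R.from_quat(s["orientation"]).as_matrix())
E
```

```text
17.8 [ 1.161  -0.252   0.4624] [-0.2158  1.0523  0.0592  0.0028  1.3515 -1.5682]
[[ 0.6137 -0.7597  0.2149]
 [-0.1318  0.1698  0.9766]
 [-0.7784 -0.6277  0.0041]]
```

```bash
cat >> h.py <<'E'
O=np.array([.677,-.0055,0])
def cab(x,y,z): return O+ex*x+ey*y+np.array([0,0,z])
def tocab(p):
    d=np.asarray(p)-O; return np.array([d@ex,d@ey,d[2]])
E
python3 - <<'E'
from h import *
s=state();rows(cab(-.12,-.138,.27),R.from_quat(s["orientation"]),5)
E
```

```text
off-axis rot (units) [0. 0.] n 25
5 -0.41 1 -0 0; 5 -0.41 1 -0.01 0; 5 -0.41 0.99 0 0; 5 -0.41 1 -0 0; 5 -0.4 1 -0.01 0; 5 -0.41 1 0 0; 5 -0.41 0.99 -0 0; 5 -0.41 1 -0 0
5 -0.41 1 -0.01 0; 5 -0.41 1 -0 0; 5 -0.41 0.99 -0 0; 5 -0.41 1 -0.01 0; 5 -0.41 1 0 0; 5 -0.41 1 -0 0; 5 -0.4 1 -0.01 0; 5 -0.41 0.99 0 0
5 -0.41 1 -0 0; 5 -0.41 1 -0 0; 5 -0.41 1 -0.01 0; 5 -0.41 0.99 -0 0; 5 -0.41 1 -0 0; 5 -0.41 1 -0.01 0; 5 -0.41 1 0 0; 5 -0.41 1 -0 0
5 -0.4 0.99 -0.01 0
```

>>> {"op": "apply_moves", "data": {
  "plan": "5 -0.41 1 0 0; 5 -0.41 1 0 0; 5 -0.41 1 0 0; 5 -0.41 1 0 0; 5 -0.41 1 0 0; 5 -0.41 1 0 0; 5 -0.41 1 0 0; 5 -0.41 1 0 0"
}}

```text
clock: 18.6
eef_pos: [0.9714, -0.21, 0.4057]
orientation: [-0.6, 0.371, 0.235, 0.668]
contact_force: [-0.3, -0.1, -0.2]
width: 0.0052
```

```bash
python3 - <<'E'
from h import *
np.set_printoptions(precision=4,suppress=True)
s=state();print(s["clock"],s["eef_pos"],s["joint_pos"]);print(R.from_quat(s["orientation"]).as_matrix())
rows(cab(-.12,-.138,.27),R.from_quat(s["orientation"]),5)
E
```

```text
18.6 [ 0.9714 -0.21    0.4057] [-0.2153  0.5177  1.142   0.0032  0.8033 -1.5695]
[[ 0.6137 -0.7597  0.2148]
 [-0.1318  0.1697  0.9766]
 [-0.7784 -0.6277  0.004 ]]
off-axis rot (units) [0. 0.] n 18
5 -0.4 0.97 -0 0; 5 -0.39 0.97 -0.01 0; 5 -0.4 0.97 -0 0; 5 -0.39 0.97 -0.01 0; 5 -0.4 0.97 -0 0; 5 -0.39 0.97 -0.01 0; 5 -0.4 0.98 0 0; 5 -0.39 0.97 -0 0
5 -0.4 0.97 -0.01 0; 5 -0.39 0.97 -0 0; 5 -0.4 0.97 -0.01 0; 5 -0.39 0.97 -0 0; 5 -0.4 0.97 -0 0; 5 -0.39 0.97 -0.01 0; 5 -0.4 0.97 -0 0; 5 -0.39 0.97 -0.01 0
5 -0.4 0.97 -0 0; 5 -0.4 0.97 -0.01 0
```

>>> {"op": "apply_moves", "data": {
  "plan": "5 -0.4 0.97 0 0; 5 -0.4 0.97 0 0; 5 -0.4 0.97 0 0; 5 -0.4 0.97 0 0; 5 -0.4 0.97 -0.01 0; 5 -0.4 0.97 -0.01 0; 5 -0.4 0.97 -0.01 0; 5 -0.4 0.97 0 0"
}}

```text
clock: 19.4
eef_pos: [0.775, -0.1673, 0.3465]
orientation: [-0.6, 0.371, 0.235, 0.669]
contact_force: [0.8, -0.1, 0.5]
width: 0.0048
```

```bash
cat >> h.py <<'E'
def rep():
    np.set_printoptions(precision=4,suppress=True)
    s=state();M=R.from_quat(s["orientation"]).as_matrix()
    print("t",s["clock"],"p",s["eef_pos"],"cab",tocab(s["eef_pos"]),"q",s["joint_pos"],"F",s["contact_force"])
    print("tilt",np.degrees(np.arcsin(M[:2,0]@ex[:2])),"z-axis up",M[2,2],"zyaw err",np.degrees(np.arctan2(M[1,2],M[0,2])-np.pi/2-YAW))
    return s
E
python3 -c "
from h import *
rep()"
```

```text
t 19.4 p [ 0.775  -0.1673  0.3465] cab [ 0.1306 -0.1368  0.3465] q [-0.2157  0.2164  1.7003  0.0051  0.5461 -1.5719] F [ 0.8449 -0.0989  0.4893]
tilt 38.89150088384955 z-axis up 0.004086967390620089 zyaw err 0.08167441242805977
```

>>> {"op": "apply_moves", "data": {
  "plan": "5 -0.5 0.9 0 0; 5 -0.5 0.9 0 0; 5 -0.5 0.9 0 0; 5 -0.5 0.9 0 0; 5 -0.5 0.9 0 0; 5 -0.5 0.9 0 0; 5 -0.5 0.9 0 0; 5 0 0 0 0"
}}

```text
clock: 20.2
eef_pos: [0.5999, -0.1287, 0.315]
orientation: [-0.6, 0.372, 0.236, 0.668]
contact_force: [-0.2, 0.5, -0.4]
width: 0.0048
```

```bash
python3 -c "
from h import *
rep()"
```

```text
t 20.2 p [ 0.5999 -0.1287  0.315 ] cab [-0.0486 -0.1369  0.315 ] q [-0.215  -0.0568  2.0734  0.0051  0.4484 -1.5716] F [-0.2385  0.4596 -0.4197]
tilt 38.76332489035082 z-axis up 0.004093423739991886 zyaw err 0.08003237875031984
```

>>> {"op": "apply_moves", "data": {
  "plan": "5 0.6 0.8 0 0; 5 0.6 0.8 0 0; 5 0.6 0.8 0 0; 5 0.6 0.8 0 0; 5 0 0 0 0"
}}

```text
clock: 20.7
eef_pos: [0.5769, -0.1232, 0.2156]
orientation: [-0.599, 0.373, 0.237, 0.668]
contact_force: [-0.8, 0.3, -0.5]
width: 0.0052
```

```bash
python3 -c "
from h import *
rep()
c=get_calibration('wrist');cv2.imwrite('pics/w8.png',grab_frame('wrist'))
for p in [(-.025,-.136,.058),(-.012,-.136,.165),(-.012,-.175,.183)]: print(proj('wrist',cab(*p),c))
"
```

```text
t 20.7 p [ 0.5769 -0.1232  0.2156] cab [-0.0723 -0.1366  0.2156] q [-0.2138  0.0479  2.2273  0.0075  0.1937 -1.5735] F [-0.82    0.2539 -0.5309]
tilt 38.53863823686051 z-axis up 0.004054127843214295 zyaw err 0.08028824618549488
[256.6047 124.5228]
[256.9897 217.4281]
[212.3629 235.2527]
```

View pics/w8.png

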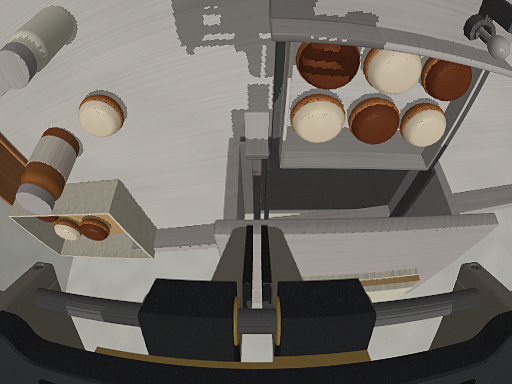

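```bash
python3 -c "
import cv2
a=cv2.imread('pics/w8.png')
cv2.imwrite('pics/w8z.png',cv2.resize(a[95:235,215:305],None,fx=6,fy=4.2,interpolation=cv2.INTER_CUBIC))"
```

```text
(no output)
```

View pics/w8z.png

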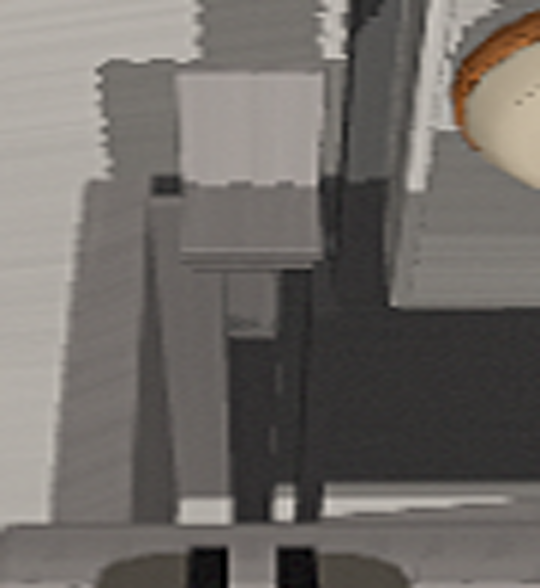

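```bash
python3 - <<'E'
from h import *
np.set_printoptions(precision=4,suppress=True)
w=lambda x,y,z:tocab(plane("wrist",215+(x-2.5)/6,95+(y-1.6)/4.2,z))
for n,x,y,z in [("fl",178,72,.058),("fr",325,72,.058),("rl",180,185,.058),("rr",320,185,.058),("tabtopL",181,250,.081),("tabtopR",322,250,.081),("traywallfront",410,190,.06),("roofedge low",250,522,.165)]: print(n,w(x,y,z))
E
```

```text
fl [-0.0393 -0.1489  0.058 ]
fr [-0.0393 -0.1233  0.058 ]
rl [ 0.0013 -0.1497  0.058 ]
rr [ 0.0014 -0.123   0.058 ]
tabtopL [ 0.0022 -0.149   0.081 ]
tabtopR [ 0.0023 -0.1232  0.081 ]
traywallfront [ 0.0011 -0.1059  0.06  ]
roofedge low [-0.0033 -0.1366  0.165 ]
```

>>> {"op": "apply_moves", "data": {
  "plan": "5 0.4 0.8 0 0; 5 0.4 0.8 0 0; 5 0.3 0.7 0 0; 5 0 0 0 0"
}}

```text
clock: 21.15
eef_pos: [0.5512, -0.1173, 0.1605]
orientation: [-0.599, 0.372, 0.236, 0.668]
contact_force: [0.5, -1.1, 0.2]
width: 0.0051
```

```bash
python3 -c "
from h import *
rep()"
```

```text
t 21.15 p [ 0.5512 -0.1173  0.1605] cab [-0.0987 -0.1363  0.1605] q [-0.2129  0.1186  2.3282  0.0484  0.0192 -1.6137] F [ 0.4553 -1.0731  0.2308]
tilt 38.70904621033311 z-axis up 0.004163491104579864 zyaw err 0.07964786362175068
```

>>> {"op": "apply_moves", "data": {
  "plan": "5 0 0.5 0 0; 5 0 0.5 0 0; 5 0 0.5 0 0"
}}

```text
clock: 21.45
eef_pos: [0.5238, -0.1111, 0.1497]
orientation: [-0.597, 0.377, 0.241, 0.666]
contact_force: [-1.2, -0.0, -1.1]
width: 0.0051
```

```bash
python3 -c "
from h import *
rep()"
```

```text
t 21.45 p [ 0.5238 -0.1111  0.1497] cab [-0.1267 -0.1362  0.1497] q [-0.2118  0.1005  2.3785  0.0529  0.002  -1.6174] F [-1.1944 -0.0083 -1.1416]
tilt 37.84756249058262 z-axis up 0.003921773603339951 zyaw err 0.07604446875060986
```

>>> {"op": "apply_moves", "data": {
  "plan": "5 0.63 0.49 0 0; 5 0.63 0.49 0 0; 5 0.63 0.49 0 0"
}}

```text
clock: 21.75
eef_pos: [0.5276, -0.1117, 0.1206]
orientation: [-0.587, 0.392, 0.258, 0.66]
contact_force: [0.8, 0.4, -0.8]
width: 0.0051
```

```bash
python3 -c "
from h import *
rep()"
```

```text
t 21.75 p [ 0.5276 -0.1117  0.1206] cab [-0.1229 -0.136   0.1206] q [-0.2115  0.1729  2.3577  0.0598  0.001  -1.6242] F [ 0.7618  0.3999 -0.844 ]
tilt 34.94706232757726 z-axis up 0.0037498499085448223 zyaw err 0.06916110573771882
```

>>> {"op": "apply_moves", "data": {
  "plan": "5 0.65 0.5 0 0; 5 0.65 0.5 0 0; 5 0.65 0.5 0 0; 5 0.65 0.5 0 0; 5 0.65 0.5 0 0"
}}

```text
clock: 22.25
eef_pos: [0.5315, -0.1122, 0.0702]
orientation: [-0.57, 0.416, 0.285, 0.649]
contact_force: [3.4, -1.6, 7.7]
width: 0.0053
```

```bash
python3 -c "
from h import *
rep()"
```

```text
t 22.25 p [ 0.5315 -0.1122  0.0702] cab [-0.119  -0.1357  0.0702] q [-0.2109  0.2942  2.3209  0.0732 -0.     -1.6369] F [ 3.3918 -1.6033  7.6864]
tilt 30.168956476474815 z-axis up 0.003550819615956713 zyaw err 0.05672688865672689
```

```bash
python3 -c "
from h import *
for n in ('wrist','top','scene'): cv2.imwrite(f'pics/{n}9.png',grab_frame(n))
b=cv2.imread('pics/scene9.png');cv2.imwrite('pics/scene9z.png',cv2.resize(b[120:260,180:340],None,fx=4,fy=4,interpolation=cv2.INTER_CUBIC))
rep()"
```

```text
t 22.4 p [ 0.5311 -0.1122  0.0702] cab [-0.1194 -0.1357  0.0702] q [-0.2109  0.2937  2.3213  0.0729  0.0004 -1.6367] F [ 3.6496 -0.8792 -1.1362]
tilt 30.14584597284541 z-axis up 0.0035573265661199005 zyaw err 0.05693064151354976
```

View pics/scene9z.png

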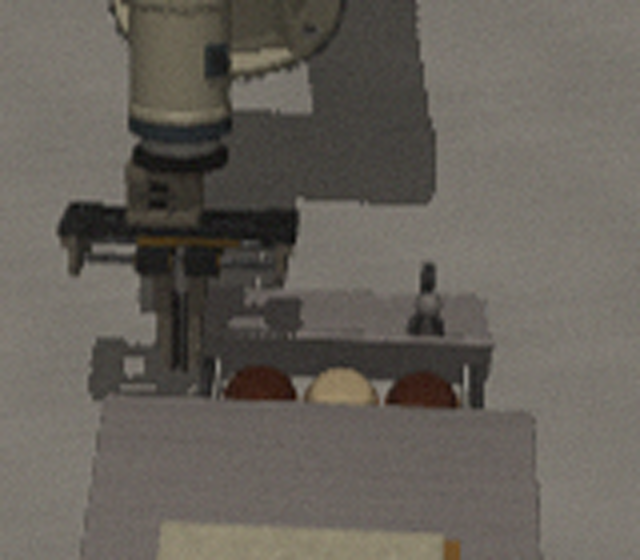

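View pics/wrist9.png

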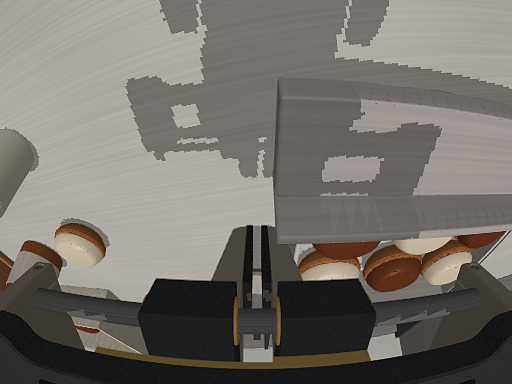

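View pics/top9.png

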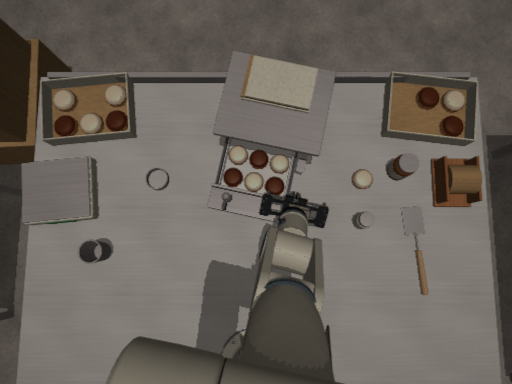

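>>> {"op": "apply_moves", "data": {
  "plan": "5 0.4 -0.7 -0.1 0; 5 0.4 -0.7 0 0; 5 0.87 0.5 0 0; 5 0.87 0.5 0 0; 5 0.87 0.5 0 0; 5 0 0 0 0"
}}

```text
clock: 23.0
eef_pos: [0.5797, -0.1247, 0.0189]
orientation: [-0.56, 0.43, 0.3, 0.641]
contact_force: [2.3, -1.7, -0.6]
width: 0.005
```

```bash
python3 -c "
from h import *
rep()"
```

```text
t 23.0 p [ 0.5797 -0.1247  0.0189] cab [-0.0692 -0.1374  0.0189] q [-0.2144  0.4583  2.204   0.143   0.0005 -1.7097] F [ 2.3434 -1.7191 -0.6417]
tilt 27.434438225221786 z-axis up 0.0019458005137960033 zyaw err -0.002399827452679385
```

>>> {"op": "apply_moves", "data": {
  "plan": "5 -0.75 -0.38 0 0; 5 -0.75 -0.38 0 0; 5 -0.72 -0.38 0 0; 5 0.32 -0.6 0 0; 5 0.32 -0.6 0 0; 5 0.32 -0.6 0 0; 5 0 0 0 0"
}}

```text
clock: 23.7
eef_pos: [0.6299, -0.1359, 0.0822]
orientation: [-0.561, 0.43, 0.299, 0.642]
contact_force: [0.2, 0.9, -0.2]
width: 0.0048
```

```bash
python3 -c "
from h import *
rep()
c=get_calibration('wrist');cv2.imwrite('pics/w10.png',grab_frame('wrist'))
a=cv2.imread('pics/w10.png');cv2.imwrite('pics/w10z.png',cv2.resize(a[190:350,190:320],None,fx=5,fy=3.7,interpolation=cv2.INTER_CUBIC))
"
```

```text
t 23.7 p [ 0.6299 -0.1359  0.0822] cab [-0.0178 -0.1375  0.0822] q [-0.215   0.3816  2.077   0.002   0.2021 -1.5695] F [ 0.2175  0.8872 -0.2097]
tilt 27.549748653671934 z-axis up 0.0018989900930011516 zyaw err 0.011214667653914087
```

View pics/w10z.png

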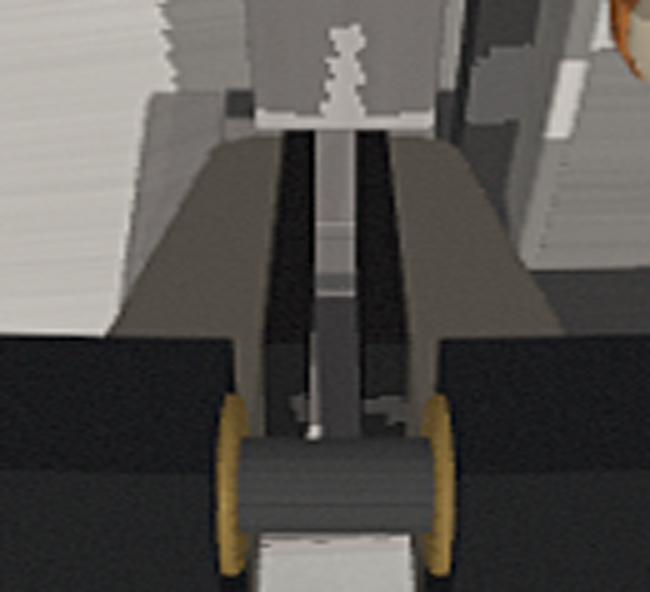

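>>> {"op": "apply_moves", "data": {
  "plan": "2 0.35 0.18 0 0; 2 0.3 0.15 0 0; 2 0.2 0.1 0 0; 2 0.2 0.1 0 0; 2 0.1 0.05 0 0; 2 0 0 0 0"
}}

```text
clock: 24.35
eef_pos: [0.6284, -0.1355, 0.0486]
orientation: [-0.56, 0.43, 0.3, 0.641]
contact_force: [-2.3, 0.5, 3.2]
width: 0.0025
```

```bash
python3 -c "
from h import *
rep()
"
```

```text
t 24.35 p [ 0.6284 -0.1355  0.0486] cab [-0.0193 -0.1374  0.0486] q [-0.2149  0.4434  2.0914  0.0028  0.1288 -1.5701] F [-2.2605  0.5341  3.1662]
tilt 27.38992265479918 z-axis up 0.00193277381173812 zyaw err 0.009119347271219885
```

>>> {"op": "apply_moves", "data": {
  "plan": "2 0.1 0.05 0 0; 2 0.1 0.05 0 0; 2 0.05 0.03 0 0; 2 0 0 0 0"
}}

```text
clock: 24.75
eef_pos: [0.6296, -0.1358, 0.0426]
orientation: [-0.561, 0.43, 0.299, 0.642]
contact_force: [0.2, -0.0, 4.9]
width: 0.0022
```

```bash
python3 -c "
from h import *
rep()
"
```

```text
t 24.75 p [ 0.6296 -0.1358  0.0426] cab [-0.0181 -0.1374  0.0426] q [-0.2149  0.4564  2.0925  0.0031  0.1122 -1.5704] F [ 0.161  -0.0305  4.9474]
tilt 27.53161446979175 z-axis up 0.0019363632021817678 zyaw err 0.006723432328683492
```

>>> {"op": "apply_moves", "data": {
  "plan": "2 0.07 0.04 0 0; 2 0.07 0.03 0 0; 2 0 0 0 0"
}}

```text
clock: 25.05
eef_pos: [0.6313, -0.1362, 0.0402]
orientation: [-0.561, 0.429, 0.298, 0.642]
contact_force: [-0.7, -0.2, 13.4]
width: 0.0019
```

```bash
python3 -c "
from h import *
rep()
cv2.imwrite('pics/w11.png',grab_frame('wrist'))
"
```

```text
t 25.05 p [ 0.6313 -0.1362  0.0402] cab [-0.0163 -0.1374  0.0402] q [-0.2149  0.4628  2.0923  0.0033  0.1021 -1.5706] F [-0.7118 -0.2238 13.3925]
tilt 27.75460653015036 z-axis up 0.0019455015911001294 zyaw err 0.005904496026917435
```

View pics/w11.png

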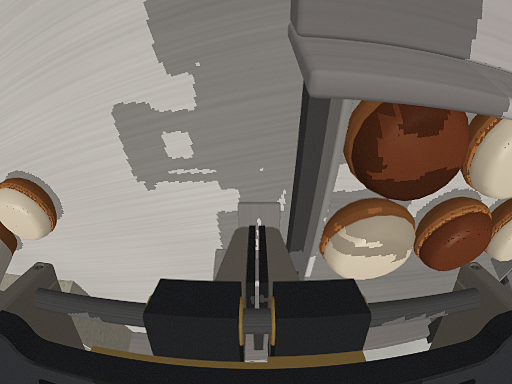

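>>> {"op": "apply_moves", "data": {
  "plan": "2 0.06 -0.11 0 0; 2 0.06 -0.11 0 0; 2 0.06 -0.11 0 0; 2 0.06 -0.11 0 0; 2 0 0 0 0"
}}

```text
clock: 25.6
eef_pos: [0.6439, -0.1389, 0.0403]
orientation: [-0.562, 0.429, 0.298, 0.642]
contact_force: [0.2, 0.1, 12.2]
width: 0.0021
```

```bash
python3 -c "
from h import *
rep()
cv2.imwrite('pics/w12.png',grab_frame('wrist'))
cv2.imwrite('pics/top12.png',grab_frame('top'))
a=cv2.imread('pics/top12.png');b=cv2.imread('pics/top9.png')
cv2.imwrite('pics/top12z.png',np.vstack([cv2.resize(x[130:230,195:325],None,fx=5,fy=3) for x in (b,a)]))
"
```

```text
t 25.6 p [ 0.6439 -0.1389  0.0403] cab [-0.0034 -0.1374  0.0403] q [-0.2149  0.4756  2.0653  0.0032  0.1159 -1.5705] F [ 0.2054  0.1132 12.2402]
tilt 27.77732052666655 z-axis up 0.0019632550887094813 zyaw err 0.00738762047792441
```

View pics/w12.png

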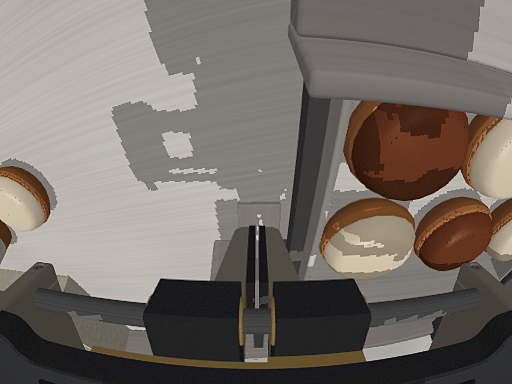

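View pics/top12z.png

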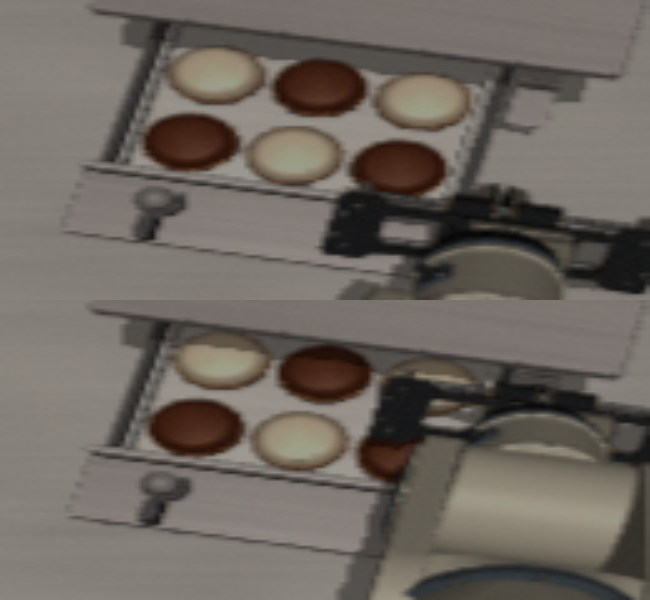

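>>> {"op": "apply_moves", "data": {
  "plan": "2 0.06 -0.11 0 0; 2 0.06 -0.11 0 0; 2 0.06 -0.11 0 0; 2 0.06 -0.11 0 0; 2 0 0 0 0"
}}

```text
clock: 26.2
eef_pos: [0.6564, -0.1416, 0.0402]
orientation: [-0.562, 0.428, 0.298, 0.642]
contact_force: [0.4, 0.0, 13.1]
width: 0.0018
```

```bash
python3 -c "
from h import *
rep()
cv2.imwrite('pics/w13.png',grab_frame('wrist'))
a=cv2.imread('pics/w12.png');b=cv2.imread('pics/w13.png')
cv2.imwrite('pics/w13d.png',cv2.resize(np.hstack([a[180:290,220:420],b[180:290,220:420]]),None,fx=2,fy=2))
"
```

```text
t 26.2 p [ 0.6564 -0.1416  0.0402] cab [ 0.0093 -0.1374  0.0402] q [-0.215   0.4884  2.0385  0.0032  0.1294 -1.5706] F [ 0.4388  0.0435 13.0733]
tilt 27.806772279711012 z-axis up 0.0019611541652274633 zyaw err 0.010982238996398507
```

View pics/w13d.png

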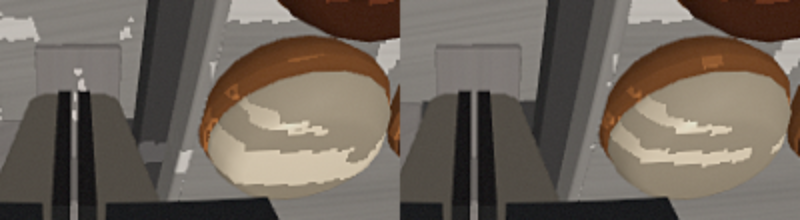

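```bash
python3 -c "
from h import *
cv2.imwrite('pics/top14.png',grab_frame('top'))
a=cv2.imread('pics/top14.png')
cv2.imwrite('pics/top14z.png',cv2.resize(a[130:230,195:325],None,fx=6,fy=6,interpolation=cv2.INTER_CUBIC))
"
```

```text
(no output)
```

View pics/top14z.png

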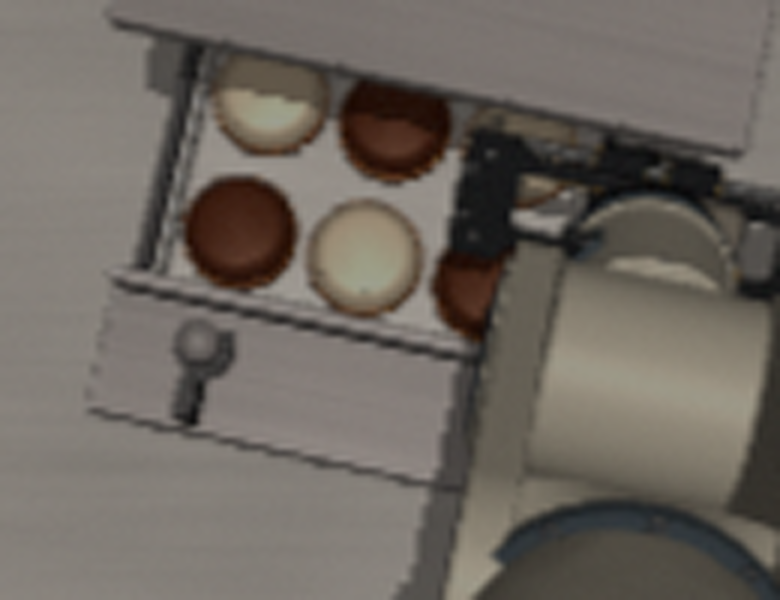

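>>> {"op": "apply_moves", "data": {
  "plan": "2 -0.1 -0.06 0 0; 2 -0.1 -0.06 0 0; 2 -0.3 -0.1 0 0; 2 -0.5 -0.1 0 0; 2 -0.8 0 0 0; 2 -1 0 0 0; 2 -1 0.3 0 0; 2 -0.5 0.5 0 0"
}}

```text
clock: 27.1
eef_pos: [0.5939, -0.128, 0.1297]
orientation: [-0.561, 0.43, 0.299, 0.641]
contact_force: [0.7, 0.4, 0.2]
width: 0.0018
```

```bash
python3 -c "
from h import *
rep()
cv2.imwrite('pics/w15.png',grab_frame('wrist'))
"
```

```text
t 27.1 p [ 0.5939 -0.128   0.1297] cab [-0.0546 -0.1376  0.1297] q [-0.215   0.2491  2.1241  0.0014  0.2881 -1.5688] F [0.6558 0.4292 0.1571]
tilt 27.515182558596948 z-axis up 0.001948826360882061 zyaw err 0.007426465115895647
```

View pics/w15.png

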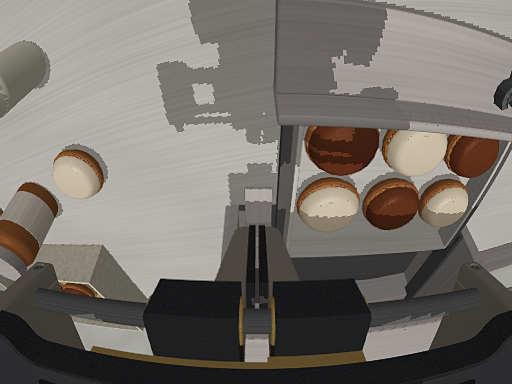

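>>> {"op": "apply_moves", "data": {
  "plan": "2 -0.5 0.87 -0.1 0; 2 -0.5 0.87 -0.1 0; 2 -0.5 0.87 -0.1 0; 2 -0.5 0.87 -0.1 0; 2 -0.5 0.87 -0.1 0; 2 -0.5 0.87 0 0; 2 -0.5 0.87 0 0; 2 -0.5 0.87 0 0"
}}

```text
clock: 27.95
eef_pos: [0.3944, -0.0966, 0.1357]
orientation: [-0.56, 0.431, 0.3, 0.641]
contact_force: [0.4, -0.9, -0.0]
width: 0.0022
```

```bash
python3 -c "
from h import *
rep()
"
```

```text
t 27.95 p [ 0.3944 -0.0966  0.1357] cab [-0.2562 -0.1501  0.1357] q [-0.2646 -0.0849  2.4886  0.0902  0.2621 -1.6984] F [ 0.3899 -0.9424 -0.0407]
tilt 27.349099999725414 z-axis up 0.0021223350171440947 zyaw err 0.005836886952466571
```

>>> {"op": "apply_moves", "data": {
  "plan": "2 0.9 0.2 0 0; 2 0.9 0.2 0 0; 2 0.7 0.4 0 0; 2 0 0 0 0"
}}

```text
clock: 28.35
eef_pos: [0.4075, -0.0961, 0.08]
orientation: [-0.558, 0.431, 0.301, 0.642]
contact_force: [-0.4, -0.5, 1.4]
width: 0.0021
```

```bash
python3 -c "
from h import *
rep()
"
```

```text
t 28.35 p [ 0.4075 -0.0961  0.08  ] cab [-0.2435 -0.1468  0.08  ] q [-0.2537  0.1096  2.5175  0.4922  0.0456 -2.0918] F [-0.4446 -0.4752  1.4035]
tilt 27.2021631950349 z-axis up 0.005773630182076606 zyaw err 0.009176817642697494
```

>>> {"op": "apply_moves", "data": {
  "plan": "2 0.6 0.5 0.1 0; 2 0.6 0.5 0.1 0; 2 0.4 0.6 0 0; 2 0 0 0 0"
}}

```text
clock: 28.75
eef_pos: [0.3965, -0.0868, 0.0575]
orientation: [-0.552, 0.441, 0.311, 0.635]
contact_force: [0.3, -0.1, -0.0]
width: 0.0017
```

```bash
python3 -c "
from h import *
rep()
"
```

```text
t 28.75 p [ 0.3965 -0.0868  0.0575] cab [-0.2562 -0.14    0.0575] q [-0.2204  0.1658  2.5332  0.6711  0.0022 -2.2437] F [ 0.2844 -0.0844 -0.0446]
tilt 25.25595824021431 z-axis up 0.0005201089534571102 zyaw err -0.013176295018289628
```

>>> {"op": "apply_moves", "data": {
  "plan": "2 -0.7 -0.35 0 0; 2 -0.7 -0.35 0 0; 2 0 0 0.4 0; 2 0 0 0.4 0; 2 0 0 0.4 0; 2 0 0 0.4 0; 2 0 0 0 0"
}}

```text
clock: 29.45
eef_pos: [0.4087, -0.0448, 0.0787]
orientation: [-0.551, 0.434, 0.315, 0.639]
contact_force: [-0.3, 0.5, 0.6]
width: 0.0021
```

```bash
python3 -c "
from h import *
rep()
"
```

```text
t 29.45 p [ 0.4087 -0.0448  0.0787] cab [-0.2535 -0.0964  0.0787] q [-0.0733  0.1017  2.5115 -0.4957  0.0949 -0.9474] F [-0.3274  0.5238  0.572 ]
tilt 25.58671118264377 z-axis up 0.015246296514466351 zyaw err 0.4798104320027928
```

>>> {"op": "apply_moves", "data": {
  "plan": "0 0.44 -0.2 0 0; 0 0.44 -0.2 0 0; 0 0.44 -0.2 0 0; 0 0.44 -0.2 0 0; 0 0 0 0 0"
}}

```text
clock: 29.95
eef_pos: [0.44, -0.0529, 0.0538]
orientation: [-0.548, 0.437, 0.313, 0.641]
contact_force: [0.1, 0.0, -0.3]
width: 0.0008
```

```bash
python3 -c "
from h import *
rep()
cv2.imwrite('pics/w16.png',grab_frame('wrist'))
"
```

```text
t 29.95 p [ 0.44   -0.0529  0.0538] cab [-0.2212 -0.0975  0.0538] q [-0.0909  0.2217  2.4658 -1.289   0.0412 -0.1594] F [ 0.0786  0.03   -0.3337]
tilt 25.4360631404707 z-axis up 0.01685899280536446 zyaw err -0.03042389287676198
```

View pics/w16.png

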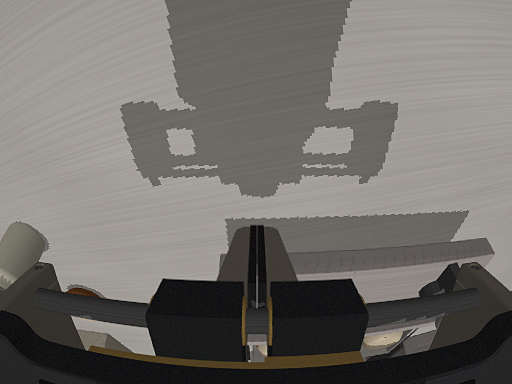

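>>> {"op": "apply_moves", "data": {
  "plan": "0 0.11 -0.23 0 0; 0 0.11 -0.23 0 0; 0 0.2 -0.16 0 0; 0 0.2 -0.1 0 0; 0 0 0 0 0"
}}

```text
clock: 30.5
eef_pos: [0.4618, -0.0573, 0.0484]
orientation: [-0.553, 0.434, 0.316, 0.637]
contact_force: [-0.8, -0.5, 0.3]
width: 0.0002
```

```bash
python3 -c "
from h import *
rep()
"
```

```text
t 30.5 p [ 0.4618 -0.0573  0.0484] cab [-0.1989 -0.0971  0.0484] q [-0.099   0.2617  2.4255 -1.2559  0.0377 -0.2154] F [-0.7975 -0.5397  0.2934]
tilt 25.424549629903694 z-axis up 0.010469362300264629 zyaw err 0.775882449978979
```

>>> {"op": "apply_moves", "data": {
  "plan": "0 0.1 -0.21 0 0; 0 0.1 -0.21 0 0; 0 0.1 -0.21 0 0; 0 0.1 -0.21 0 0"
}}

```text
clock: 30.9
eef_pos: [0.4823, -0.0619, 0.0477]
orientation: [-0.552, 0.436, 0.317, 0.636]
contact_force: [-7.3, 1.7, 5.9]
width: 0.0004
```

```bash
python3 -c "
from h import *
rep()
"
```

```text
t 30.9 p [ 0.4823 -0.0619  0.0477] cab [-0.1779 -0.0972  0.0477] q [-0.1064  0.2847  2.3828 -0.7665  0.0474 -0.71  ] F [-7.3391  1.6622  5.9418]
tilt 25.25552118752193 z-axis up 0.010729240063749923 zyaw err 0.6749615285009741
```

```bash
python3 -c "
from h import *
rep()
for n in ('top','scene'): cv2.imwrite(f'pics/{n}17.png',grab_frame(n))
a=cv2.imread('pics/top17.png');b=cv2.imread('pics/scene17.png')
cv2.imwrite('pics/top17z.png',cv2.resize(a[130:230,195:325],None,fx=6,fy=6,interpolation=cv2.INTER_CUBIC))
cv2.imwrite('pics/scene17z.png',cv2.resize(b[140:250,200:330],None,fx=6,fy=5,interpolation=cv2.INTER_CUBIC))
"
```

```text
t 30.9 p [ 0.4823 -0.0619  0.0477] cab [-0.1779 -0.0972  0.0477] q [-0.1064  0.2847  2.3828 -0.7665  0.0474 -0.71  ] F [-7.3391  1.6622  5.9418]
tilt 25.25552118752193 z-axis up 0.010729240063749923 zyaw err 0.6749615285009741
```

View pics/top17z.png

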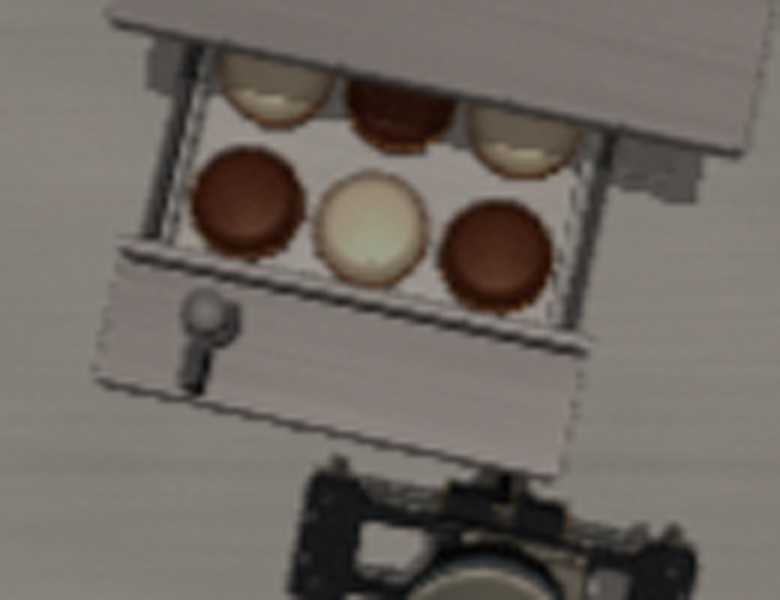

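View pics/scene17z.png

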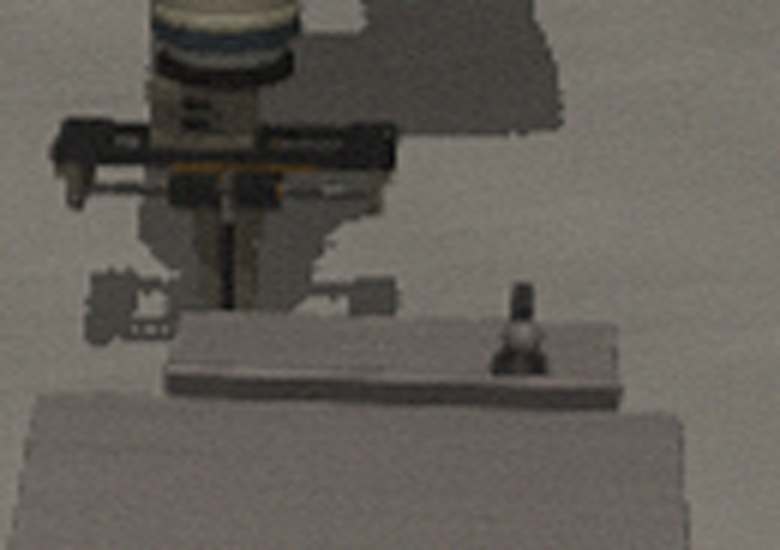

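>>> {"op": "apply_moves", "data": {
  "plan": "0 0.1 -0.22 0 0; 0 0.1 -0.22 0 0; 0 0.1 -0.22 0 0; 0 0.1 -0.22 0 0; 0 0.1 -0.22 0 0; 0 0.1 -0.22 0 0; 0 0.1 -0.22 0 0"
}}

```text
clock: 31.7
eef_pos: [0.523, -0.0707, 0.0479]
orientation: [-0.551, 0.437, 0.317, 0.637]
contact_force: [-6.5, 0.8, 2.6]
width: 0.001
```

```bash
python3 -c "
from h import *
rep()
"
```

```text
t 31.7 p [ 0.523  -0.0707  0.0479] cab [-0.1362 -0.097   0.0479] q [-0.1183  0.3268  2.299  -0.346   0.0824 -1.1397] F [-6.5332  0.8442  2.6101]
tilt 25.142685089973348 z-axis up 0.011362938973059733 zyaw err 0.564908460350263
```

>>> {"op": "apply_moves", "data": {
  "plan": "0 0.1 -0.22 0 0; 0 0.1 -0.22 0 0; 0 0.1 -0.22 0 0; 0 0.1 -0.22 0 0; 0 0.1 -0.22 0 0; 0 0.1 -0.22 0 0; 0 0.08 -0.18 0 0"
}}

```text
clock: 32.4
eef_pos: [0.5627, -0.0793, 0.0481]
orientation: [-0.551, 0.437, 0.317, 0.636]
contact_force: [-7.6, 0.0, -0.3]
width: 0.0002
```

>>> {"op": "apply_moves", "data": {
  "plan": "0 0.05 -0.1 0 0; 0 0.04 -0.1 0 0; 0 0.04 -0.08 0 0"
}}

```text
clock: 32.7
eef_pos: [0.57, -0.0809, 0.0481]
orientation: [-0.551, 0.437, 0.317, 0.636]
contact_force: [-7.4, -0.3, 1.0]
width: 0.0005
```

```bash
python3 -c "
from h import *
rep()
"
```

```text
t 32.7 p [ 0.57   -0.0809  0.0481] cab [-0.0882 -0.0967  0.0481] q [-0.1291  0.3758  2.2009 -0.1788  0.1303 -1.317 ] F [-7.3694 -0.3312  1.0256]
tilt 25.038759943036535 z-axis up 0.011419116563929133 zyaw err 0.5631523269225621
```

Continue slowly until the force rises at the stop.

>>> {"op": "apply_moves", "data": {
  "plan": "0 0.04 -0.08 0 0; 0 0.04 -0.08 0 0; 0 0.04 -0.08 0 0; 0 0 0 0 0"
}}

```text
clock: 33.1
eef_pos: [0.5754, -0.0821, 0.0477]
orientation: [-0.55, 0.438, 0.318, 0.636]
contact_force: [-14.0, 2.1, 8.0]
width: 0.0003
```

>>> {"op": "apply_moves", "data": {
  "plan": "0 0.02 -0.05 0 0; 0 0.02 -0.05 0 0; 0 0 0 0 0"
}}

```text
clock: 33.4
eef_pos: [0.5757, -0.0823, 0.0472]
orientation: [-0.55, 0.439, 0.319, 0.635]
contact_force: [-24.1, 6.0, 18.7]
width: 0.0003
```

```bash
python3 -c "
from h import *
rep()
"
```

```text
t 33.4 p [ 0.5757 -0.0823  0.0472] cab [-0.0823 -0.0969  0.0472] q [-0.1305  0.3837  2.1854 -0.1609  0.143  -1.3364] F [-24.0569   6.0361  18.7044]
tilt 24.733657418365077 z-axis up 0.01071594185316721 zyaw err 0.5565847003296903
```

>>> {"op": "apply_moves", "data": {
  "plan": "0 -0.1 0.2 0 0; 0 -0.2 0.4 0 0; 0 -0.5 0.8 0 0; 0 -0.6 0.8 0 0; 0 -0.6 0.8 0 0; 0 -0.8 0.6 0 0; 0 -1 0.3 0 0; 0 -1 0 0 0"
}}

```text
clock: 34.2
eef_pos: [0.4436, -0.0541, 0.1159]
orientation: [-0.551, 0.436, 0.316, 0.638]
contact_force: [0.6, 0.5, 0.0]
width: 0.0004
```

```bash
python3 -c "
from h import *
rep()
for n in ('wrist','top','scene'): cv2.imwrite(f'pics/{n}18.png',grab_frame(n))
a=cv2.imread('pics/top18.png');b=cv2.imread('pics/scene18.png')
cv2.imwrite('pics/top18z.png',cv2.resize(a[130:230,195:325],None,fx=6,fy=6,interpolation=cv2.INTER_CUBIC))
cv2.imwrite('pics/scene18z.png',cv2.resize(b[170:260,220:330],None,fx=7,fy=6,interpolation=cv2.INTER_CUBIC))
"
```

```text
t 34.2 p [ 0.4436 -0.0541  0.1159] cab [-0.2174 -0.0979  0.1159] q [-0.0953  0.0485  2.4109 -0.1512  0.245  -1.3156] F [0.5835 0.5456 0.0038]
tilt 25.26543462403665 z-axis up 0.01324831874942839 zyaw err 0.5162026606590703
```

View pics/top18z.png

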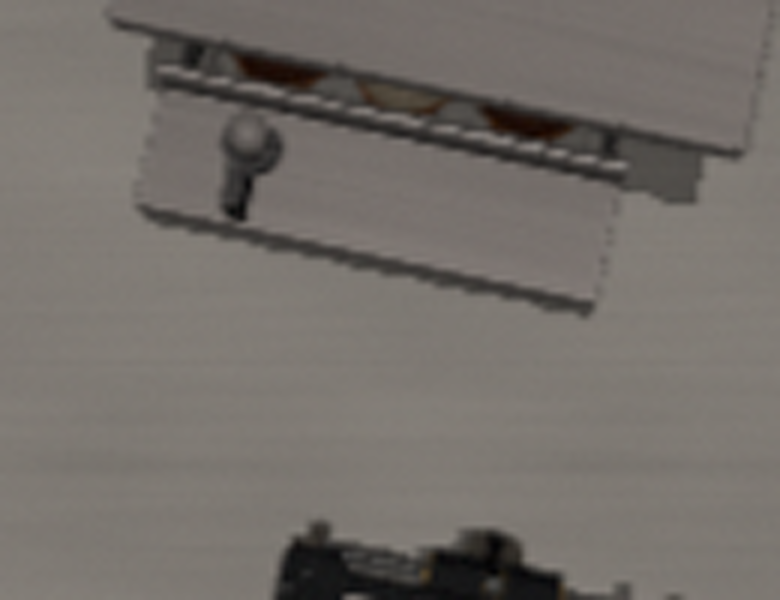

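View pics/scene18z.png

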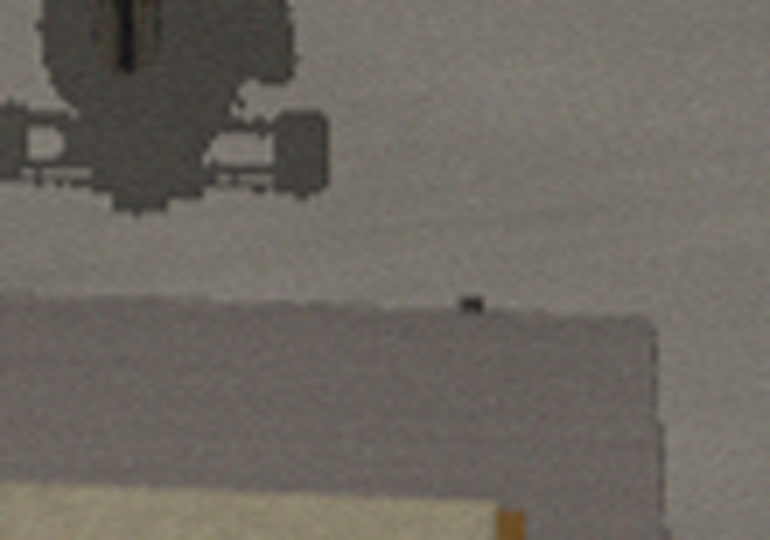

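View pics/wrist18.png

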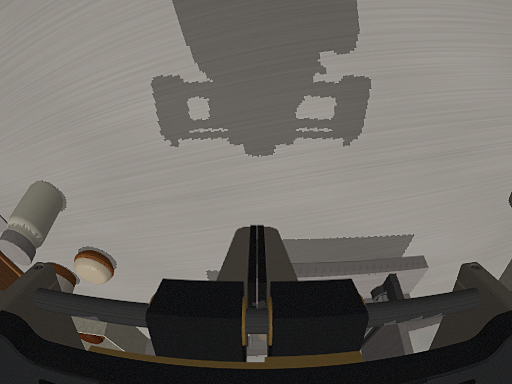

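```bash
python3 -c "
from h import *
np.set_printoptions(precision=4,suppress=True)
P=lambda x,y,z:tocab(plane('top',195+(x-2.5)/6,130+(y-2.5)/6,z))
print(P(140,208,.06)-P(80,460,.06),P(595,303,.06)-P(540,560,.06),P(247,132,.098)-P(188,396,.098))
b=P(247,132,.098);print('ball',b,'fin end top',P(233,217,.10),'exp x',b[0]-.042,'ring right edge',P(284,150,.072)-b)
a=cv2.imread('pics/top18.png')
cv2.imwrite('pics/top18y.png',cv2.resize(a[143:170,222:250],None,fx=20,fy=20,interpolation=cv2.INTER_CUBIC))
"
```

```text
[0.137  0.0003 0.    ] [ 0.1383 -0.0002  0.    ] [0.1401 0.0016 0.    ]
ball [-0.0326  0.0709  0.098 ] fin end top [-0.078   0.0677  0.1   ] exp x -0.07459935510515722 ring right edge [ 0.0006 -0.0181 -0.026 ]
```

View pics/top18y.png

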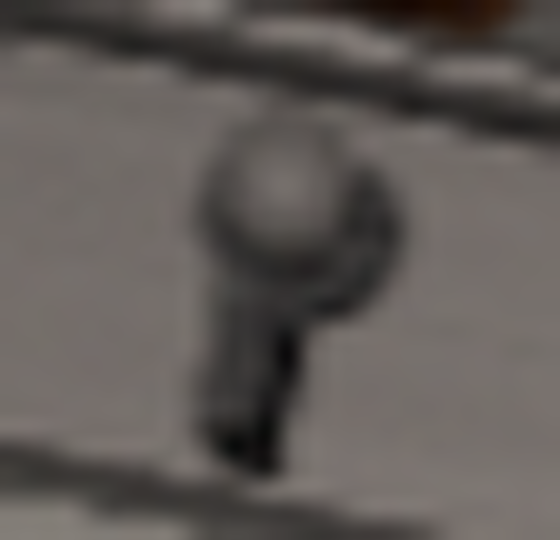

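>>> {"op": "apply_moves", "data": {
  "plan": "0 -0.9 -0.43 0.2 0; 0 -0.9 -0.43 0.4 0; 0 -0.9 -0.43 0.6 0; 0 -0.9 -0.43 0.6 0; 0 0.3 -0.9 0.6 0; 0 0.3 -0.9 0.6 0; 0 0.3 -0.9 0.6 0; 0 0.3 -0.6 0.4 0"
}}

```text
clock: 35.15
eef_pos: [0.555, 0.0238, 0.2251]
orientation: [-0.551, 0.435, 0.315, 0.638]
contact_force: [0.1, 0.0, -0.2]
width: 0.0004
```

>>> {"op": "apply_moves", "data": {
  "plan": "0 0 0 0 0"
}}

```text
clock: 35.25
eef_pos: [0.555, 0.0238, 0.2247]
orientation: [-0.551, 0.435, 0.315, 0.638]
contact_force: [0.0, 0.2, 0.7]
width: 0.0006
```

```bash
python3 -c "
from h import *
rep()
c=get_calibration('wrist');print(proj('wrist',cab(-.0326,.0709,.098),c))
cv2.imwrite('pics/w19.png',grab_frame('wrist'))
"
```

```text
t 35.25 p [0.555  0.0238 0.2247] cab [-0.1254  0.0022  0.2247] q [ 0.1239  0.0336  2.0983 -0.2321  0.5964 -1.0688] F [0.0083 0.1619 0.6997]
tilt 25.424291683145213 z-axis up 0.013512407887287636 zyaw err 0.4582496492834284
[313.1257 203.2355]
```

View pics/w19.png

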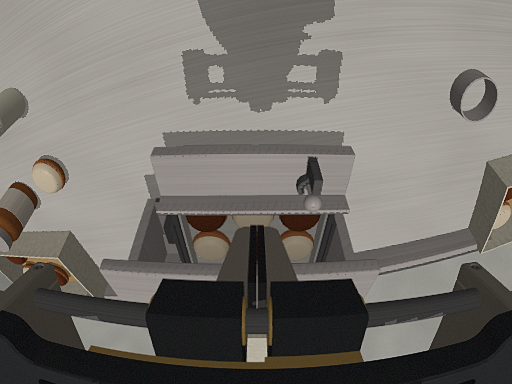

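```bash
python3 -c "
import cv2
a=cv2.imread('pics/w19.png')
cv2.imwrite('pics/w19z.png',cv2.resize(a[145:220,280:345],None,fx=9,fy=8,interpolation=cv2.INTER_CUBIC))"
```

```text
(no output)
```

View pics/w19z.png

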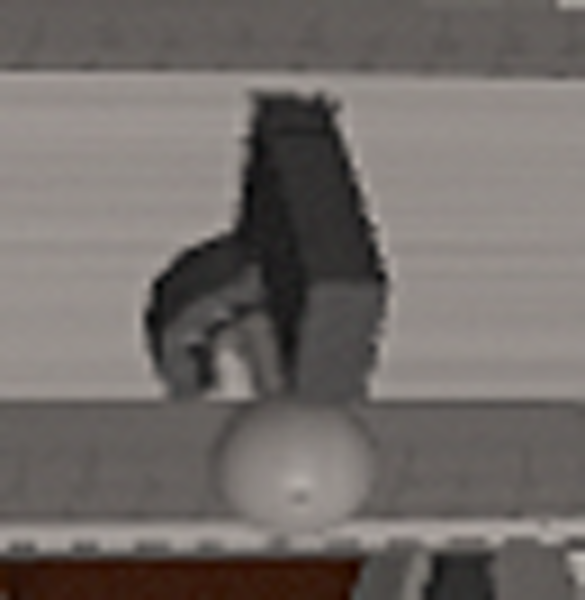

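```bash
python3 - <<'E'
from h import *
np.set_printoptions(precision=4,suppress=True)
P=lambda x,y,z:tocab(plane('wrist',280+(x-4)/9,145+(y-3.5)/8,z))
b=P(297,465,.098);print("ball",b)
f=(P(305,282,.105)+P(385,282,.105))/2;k=(P(262,132,.105)+P(338,132,.105))/2
d=(f-k)/np.linalg.norm(f-k)
print("fin front",f,"back",k,"len",np.linalg.norm(f-k),"yaw",np.degrees(np.arctan2(d[1],d[0])))
c=f+d*.020;print("ring centre est",c,"minus ball",(c-b)[:2])
k2=(P(250,97,.06)+P(335,97,.06))/2;print("fin back base",k2,"centre",k2+d*.042-b)
print("ring outer left",P(148,320,.072)-b,P(160,345,.072)-b)
E
```

```text
ball [-0.0362  0.0689  0.098 ]
fin front [-0.077  0.068  0.105] back [-0.1016  0.0594  0.105 ] len 0.02605150713644222 yaw 19.394644114835344
ring centre est [-0.0581  0.0747  0.105 ] minus ball [-0.0219  0.0058]
fin back base [-0.0748  0.0691  0.06  ] centre [ 0.001   0.0142 -0.038 ]
ring outer left [-0.0054 -0.0173 -0.026 ] [-0.0003 -0.0152 -0.026 ]
```

```bash
python3 -c "
from h import *
s=rep();print(finish_job())"
```

```text
t 35.3 p [0.5531 0.0234 0.2241] cab [-0.1272  0.0014  0.2241] q [ 0.1234  0.0318  2.1008 -0.2315  0.5976 -1.0695] F [ 0.1235 -0.3057 -0.3768]
tilt 25.315226771863973 z-axis up 0.012937094155733464 zyaw err 0.43230412791080397
the job is handed in; nothing more can be done
None
```

The job is handed in at about 35 s on the robot's clock. The marker is on the post, the lever was pressed to free the catch, and the tray is home; no verdict was reported.

**What I did**
- **Marker:** I gripped it by its fin, slid it sideways onto the post below the ball, lowered it flat onto the ledge and let go.
- **Tilt:** The moves only turn the tool about its own axis. I got the forward tilt by driving the arm to its reach limit, then let it relax to about 27°, less than the 40° suggested. I saw no sign of the gripper touching the roof.
- **Lever and tray:** I pressed the lever to its stop (about 13 N) and dragged the tray in about 26 mm while holding it down. I then pushed the ledge at roughly 0.06 m/s until the force rose to about 25 N at the end stop. I pushed near the right end of the ledge, not at the suggested point, so the arm could keep its tilt.

**Last checks**
- **Tray travel:** The top view gave 137, 138 and 140 mm from three features, against 140 mm for fully home. I take the spread as measuring error, because the tray was at its stop.
- **Marker:** It is round the post, with its centre about 2 mm from the post's axis. It looks flat; the fin edges suggest at most 0.05 rad, which is within my measuring error. My first reading of that picture put it about 22 mm off because I took the fin's back face for its top. A second reading, with two edges agreeing, gave the 2 mm.
- **Robot and bench:** The gripper was clear, with under 1 N on the wrist. I saw no bystander moved, though I did not measure them.

**Possible joint-range problem:** At the reach limit, joint 3 read about 0.058 rad, just under its stated 0.06. I could not tell whether that counts as passing its range.

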